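Hook the bottle basket out of the soak tank

ROBOT

A 7-joint arm with a two-finger parallel gripper is mounted at the origin on the work surface. World frame = base frame: x ahead of the robot, y to its left, z up, the work surface at z = 0. Lengths are in m, angles in rad, forces in N, time in s.
With the tool pointing down it reaches from about 0.4 to 0.85 m from the base axis. Payload 10.4 kg.
Tool frame: the origin (TCP) lies at the very end of the fingers, on their centre line; the grasp point (between the pads) lies 19 mm behind it; z points along the fingers, y is the direction in which the jaws open and shut (so a half turn about z gives the same grasp; the last joint's range is limited). The gripper opens to 87 mm and grips with 3 to 60 N. Pads are 19 mm wide; open, the fingers measure 117 mm over their backs; the gripper's body (75 mm by 190 mm) begins 51 mm behind the grasp point.
Start: joints at [1.323, 0.332, -0.065, 1.46, 0.022, 1.35, -0.088], TCP at [0.139, -0.609, 0.223] pointing down, gripper open.
Joint ranges: [-2.6, 2.6], [-0.5, 2.12], [-1.47, 1.34], [0.16, 2.42], [-1.27, 4.41], [0.06, 2.06], [-2.6, 2.6]. Speed limits (rad/s): [2.22, 2.22, 2.79, 2.79, 3.14, 3.14, 3.14].

INTERFACE

Orientations are given as a unit quaternion [x, y, z, w].
In Python, from bench import read_state, imaging, r gives the robot as it stands. The module is installed in compiled form; this text tells all that it offers.
- The arm moves only by the tool move_arm, never from a script. Its argument "series" is a list of rows, each a list of 4 numbers: the shift along the tool's x, y, z in m, then the turn about the tool's z in rad. In form: [[x, y, z, roll], ...]. A call has 1 to 20 rows; each row is the pose to reach, as a shift and turn from the pose commanded when the call began, along the tool's axes at that moment; what a row does not reach only later rows make up. A row lasts 1/10 s, in which the tool goes at most 50 mm and 8.59 degrees, less where a joint would pass 70% of its speed; a pose out of reach is approached as far as the arm can. A call with a gripper value outside its range is refused whole. "claw" is the gripper's target within -1 to 1 (fully open at 1, half-way at 0, shut at -1), set as the call begins (left out, the last holds). The fingers move at their own pace and stop on an object; "newtons" is the grip in N (left out, the last holds). Time passes only in rows, so rows that repeat a pose let the fingers close. It gives the time, the measured TCP pose, the force and the opening at its end, in the units of the state.
- read_state(): the state, without advancing time (a new reading comes with each control period).
- imaging.camera(name): name is "scene" or "top" or "wrist"; returns (picture, depth): 384x512x3 uint8, red, green, blue; 384x512 float32, m along the optical axis (not along the pixel's ray), 0 where there is no reading.
- imaging.get_calibration(name): a dict with "camera_matrix" (3x3 intrinsics, pixels), "R" (3x3) and "t" (3): a world point X has camera coordinates R X + t. Camera axes: x right, y down, z forward; pixel columns grow to the right and rows downward; lengths in m; the calibration is good to about 2 mm. A picture is of the moment at which its call begins: read the wrist's pose just before it. get_calibration takes no time and is no camera call; for the wrist camera it gives the pose at the moment of the call.
- r.close_job(): hands the job in, once; it reports no verdict.
The state is a dict: "time": time; "joint_positions": joint angles; "joint_vel": joint speeds; "joint_torque": joint torques, N m; "ee_pos": TCP position; "eef_rot": TCP orientation; "ft_force": force on the tool from outside, world axes, zero at the start; "torque": the same for the moment, N m; "width": finger opening in m.
Only numpy, scipy, OpenCV 4.12 (cv2) and the standard library are available. Lean on these libraries where they do the work, as an engineer would, in place of code of your own. Each camera call takes 0.05 s, during which the arm holds its last target.

TASK

The soak tank has been drained: take the extending hook from its stand and use it to fetch the basket of small bottles out of the tank (its flange is held down by two keeper lugs, so slide it clear of them first), then stand the basket upright on the middle of the drip tray and hang the hook back in its stand. Work by feel and gently: the hook's drawn-out length is not known, so never force it against the bottles or the tank or force the basket against the tank, do not bang the basket down on the tray, and keep the fingers off the basket. Leave everything else on the table where it is.

Things in the scene. Friction and masses are not known exactly. Their poses are not given: they have to be found in the camera images.
- tank: Fixed clear plastic soak tank, drained, open on top. Origin: centre of its underside, z up. Outside 124 x 110 mm (x, y), foot 134 x 120 mm, walls 6 mm, inside 112 x 98 mm; rim 165 mm and inner floor 8 mm above the table. Inside, two moulded runners along the y walls carry the basket by its flange, and a keeper lug above each runner holds it down. A small drain tap outside on -x.
- tank_runner (a point): Point midway between the runners' tops, 62 mm above the table on the tank's axis (tank frame 0, 0, 62 mm). The runners, 10 mm wide, run the whole inner length along tank x, against both y walls. The basket rests on them by its flange and can slide along tank x.
- tank_keeper (a point): Midway between the two keeper lugs, level with their undersides (tank frame 8, 0, 72 mm). One lug juts 9 mm from each y wall over the runner: 16 mm long (tank x 0 to 16 mm), 8 mm thick. At the start the flange lies under both with 6 mm free height: pulled straight up it jams. Slid along the runners towards tank -x until its flange meets that wall, its cut-outs clear the lugs and it lifts out.
- basket: Steel wire basket, four small bottles fixed in it, 0.25 to 0.49 kg. Origin: centre of underside, z up. Body 76 x 66 mm (x, y); flange 86 x 90 mm, 4 mm thick, top 40 mm above the origin, both y sides cut away from x = 8 to 34 mm. Flat bottle caps end at z = 42 mm, 15 mm either side of the middle. Starts 7 to 10 mm from the tank's centre towards tank +x, x axis along the tank's.
- basket_bail (a point): Peak of the basket's rigid arched bail, centre of its 5 mm bar, 80.5 mm above the basket's origin. The bail spans across y in the plane x = 0, feet on the flange at y = +-31 mm, rising to this slight peak in the middle, so a hook under load finds the middle.
- hook_rod: Extending hook, hanging upright in its stand, 0.14 kg. Origin: centre of the underside of its 30 x 30 x 6 mm collar, z up. Rubber handle above the collar, 10 mm tube of 75 mm below it, and out of the tube a 6 mm steel rod ending in a J. The rod is locked at a drawn-out length that differs by up to 40 mm each time and is not reported: find it by touch or sight.
- hook_grip (a point): Middle of the hook's handle, 45 mm above the collar's underside. The handle is 22 mm (x) by 18 mm (y), from 6 to 84 mm above the collar's underside; grip it across y.
- hook_tube (a point): Lower end of the hook's tube, 75 mm below the collar's underside. The J of 6 mm wire lies in the hook's x-z plane and opens upward, prong on +x: prong centre 20 mm from the shank's axis, 14 mm gap between them, prong's end 14 mm above the saddle. Saddle (inside bottom of the J) 85 to 125 mm below the collar's underside, J's lowest point 6 mm lower.
- stand: Fixed steel stand of the hook. Origin: on the table under the hook's axis; x and y as the hook's at the start. Base 120 x 90 x 8 mm; post 30 mm wide at stand x 46 to 58 mm; plate on top 6 mm thick and 60 mm wide, stand x -21 to 57 mm.
- stand_notch (a point): Where the hook's collar rests: 155 mm above the stand's origin, on the plate's top. A notch 16 mm wide runs in the plate along stand x, open to -x, ending 8 mm beyond this point. The tube stands in the notch; raised some mm, the hook comes out level towards stand -x and goes back the same way.
- tray: Fixed steel drip tray 180 x 150 mm (x, y), rim 15 mm high, ribbed bed whose rib tops are 10 mm above the table. Origin: centre of its underside.
- pump_a: Bystander, loose: clear pump bottle, 72 mm across, about 180 mm high. Origin: centre of its underside.
- pump_b: Bystander, loose: white pump bottle, 68 mm across, about 170 mm high. Origin: centre of its underside.
- flask_a: Bystander, loose: clear flat travel bottle with a snap ring, lying, 34 x 140 mm. Origin: centre of its underside.
- flask_b: Bystander, loose: clear flat travel bottle with a snap ring, lying, 34 x 140 mm. Origin: centre of its underside.
- tumbler: Bystander, loose: glass tumbler, 72 mm across, 95 mm high. Origin: centre of its underside.
- beaker: Bystander, loose: yellow plastic cup, 72 mm across, 90 mm high. Origin: centre of its underside.
- pick_pot: Bystander, loose: small white pot, 40 mm across, 45 mm high. Origin: centre of its underside.
There are look-alikes about, which are no part of the job. What is shaped like the stand but blue is not meant.

How it is judged:
By the outcome, as a careful person would: the job done as asked, in the order asked, and still so for the second after the job is handed in, with the robot touching nothing.
It also fails if it takes over 72 s, if anything falls off the work surface, if the arm or the gripper's body presses on something with over 40 N, if the wrist force passes 120 N, or if a joint passes its speed limit or range.

## Working session

There is one attempt and no reset: what is moved stays moved. The work goes in short steps, Python scripts to look and compute and a tool call to move; the robot and the scene stay as the last step left them, time stands still between calls to the robot, and variables do not carry over. Pictures are saved under pics/ and viewed, and the job is handed in when it is done.

Besides the shell and the picture viewer there is one more tool, called after "Call:" by a JSON object that holds its "method" and its "body". move_arm: Moves the arm, as the interface text tells. Its arguments: {"type":"object","properties":{"series":{"type":"array","items":{"type":"array","items":{"type":"number"}}},"claw":{"type":"number"},"newtons":{"type":"number"}},"required":["series"]}

```bash
mkdir -p pics; ls; cat > h.py <<'E'
import numpy as np, cv2
from bench import read_state, imaging, r
def snap(n,f):
    s=read_state(); c=imaging.get_calibration(n); p,d=imaging.camera(n)
    np.savez('pics/'+f+'.npz',p=p,d=d,K=c['camera_matrix'],R=c['R'],t=c['t'])
    cv2.imwrite('pics/'+f+'.png',cv2.cvtColor(p,cv2.COLOR_RGB2BGR)); return p,d,c
def load(f): 
    z=np.load('pics/'+f+'.npz'); return z
def world(z,u,v,d=None):
    K,R,t=z['K'],z['R'],z['t']
    if d is None: d=z['d'][int(round(v)),int(round(u))]
    c=np.linalg.inv(K)@np.array([u,v,1.])*d
    return R.T@(c-t)
def onplane(z,u,v,h):
    K,R,t=z['K'],z['R'],z['t']
    o=-R.T@t; q=R.T@np.linalg.inv(K)@np.array([u,v,1.])
    return o+q*(h-o[2])/q[2]
def proj(z,X):
    c=z['R']@np.asarray(X)+z['t']; p=z['K']@c; return p[:2]/p[2]
def cloud(z):
    d=z['d'];v,u=np.mgrid[0:384,0:512]
    c=np.stack([u,v,np.ones_like(u)],-1)@np.linalg.inv(z['K']).T*d[...,None]
    return (c-z['t'])@z['R']
def crop(f,x0,y0,x1,y1,s,o):
    p=cv2.imread('pics/'+f+'.png')[y0:y1,x0:x1]; cv2.imwrite('pics/'+o+'.png',cv2.resize(p,None,fx=s,fy=s,interpolation=cv2.INTER_CUBIC))
E
python3 - <<'E'
from h import *
for n in ['scene','top','wrist']: snap(n,n+'0')
s=read_state(); print(s)
for n in ['scene','top','wrist']:
    z=load(n+'0'); print(n,z['K'][0,0],-z['R'].T@z['t'],z['R'].round(2).tolist())
E
```

```text
pics
{'time': 0.15, 'joint_positions': array([ 1.32340443,  0.33270252, -0.06471908,  1.46066711,  0.02162908,
        1.34988872, -0.088501  ]), 'joint_vel': array([ 0.00016836, -0.00154047,  0.00019286, -0.00228916,  0.00060972,
        0.00123873, -0.00090822]), 'joint_torque': array([ 1.35510512e-03, -6.23629975e+01,  2.50402599e-02, -3.90142071e+01,
       -6.12730812e-02,  3.72626237e-02,  1.48712438e-04]), 'ee_pos': array([ 0.13926216, -0.60902881,  0.22199068]), 'eef_rot': array([ 9.93687940e-01,  1.12178622e-01, -8.43473250e-05, -4.77245114e-04]), 'ft_force': array([-0.80134082, -0.43038362, -0.38659437]), 'torque': array([0.04094606, 0.00720985, 0.00126181]), 'width': 0.0868862878599078}
scene 446.72988522131317 [1.00545106 0.62304504 1.10351357] [[-0.76, 0.65, 0.01], [0.51, 0.6, -0.62], [-0.41, -0.46, -0.79]]
top 469.7540011540355 [0.33722113 0.05296875 1.54805896] [[0.0, -1.0, -0.01], [-0.99, -0.0, -0.11], [0.11, 0.01, -0.99]]
wrist 273.8836452796051 [ 0.22158796 -0.59055011  0.38272569] [[0.22, -0.97, -0.0], [-0.93, -0.21, 0.31], [-0.3, -0.07, -0.95]]
```

View pics/scene0.png

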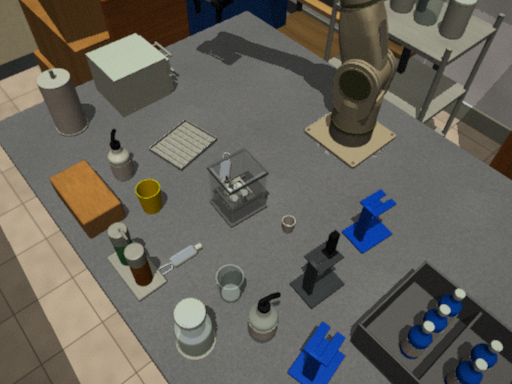

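View pics/top0.png

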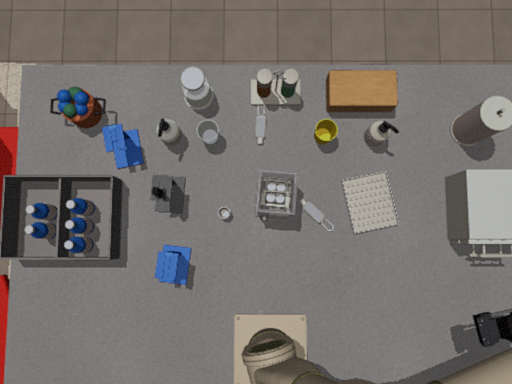

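View pics/wrist0.png

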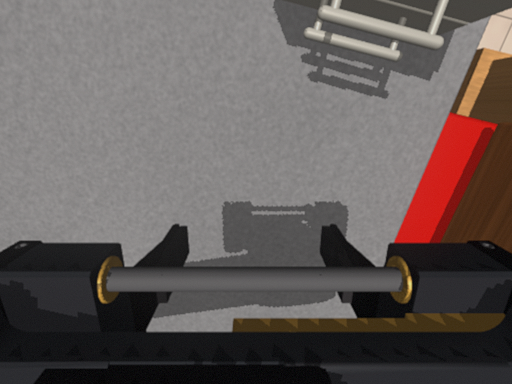

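The candidates for the stand are dark grey at scene (318,270) / top (168,193), and blue at top (123,145) and (174,265). The grey one fits, because blue is not meant and a black handle stands in it. The tank is at top (277,193) and the tray at (370,203). I'll confirm with enlarged crops.

```bash
python3 - <<'E'
from h import *
crop('top0',130,150,320,250,4,'t_c')
crop('scene0',200,140,360,310,3.5,'s_c')
z=load('top0');W=cloud(z)
for n in [(152,193),(168,193),(175,193),(277,193),(277,175),(370,203),(225,213),(315,212)]:
    print(n,W[n[1],n[0]].round(3))
E
```

```text
(152, 193) [0.481 0.338 0.237]
(168, 193) [0.49  0.308 0.158]
(175, 193) [0.506 0.312 0.011]
(277, 193) [ 0.506 -0.025  0.006]
(277, 175) [ 0.55  -0.019  0.114]
(370, 203) [ 0.474 -0.33   0.007]
(225, 213) [0.44  0.147 0.005]
(315, 212) [ 0.443 -0.147  0.018]
```

View pics/t_c.png

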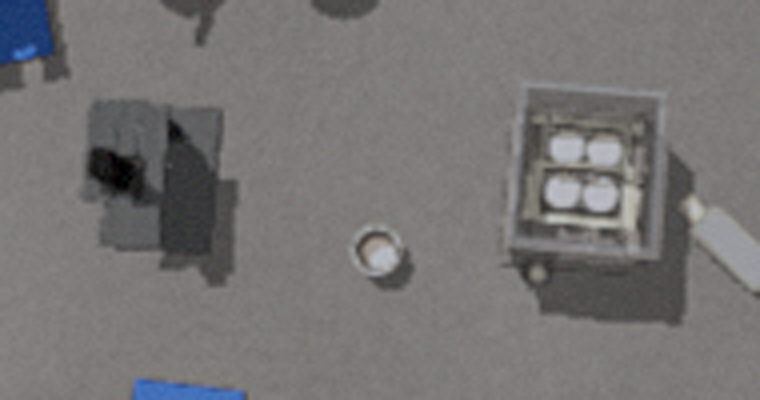

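View pics/s_c.png

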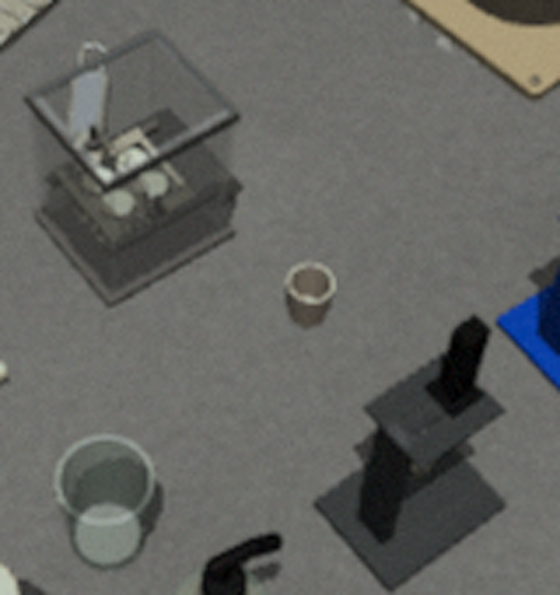

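```bash
python3 - <<'E'
from h import *
for n in ['top0','scene0']:
    z=load(n);W=cloud(z);ok=z['d']>0
    def rect(lo,hi,x,y,r=.1):
        m=ok&(W[...,2]>lo)&(W[...,2]<hi)&(np.hypot(W[...,0]-x,W[...,1]-y)<r)
        P=W[m][:,:2].astype(np.float32); 
        b=cv2.minAreaRect(P*1000); print(n,(lo,hi),len(P),np.round(b[0],1),np.round(b[1],1),round(b[2],1), 'zmed',np.median(W[m][:,2]).round(4))
    rect(.145,.172,.49,.31)
    rect(.003,.02,.5,.31,.085)
    rect(.23,.26,.49,.33)
    rect(.155,.175,.51,-.02)
    rect(.01,.03,.47,-.34,.14)
    rect(.03,.04,.43,.147,.05)
E
```

```text
top0 (0.145, 0.172) 421 [505.7 328.1] [61.2 78.4] 85.7 zmed 0.1559
top0 (0.003, 0.02) 815 [495.7 299. ] [143.5 166.3] 68.2 zmed 0.0073
top0 (0.23, 0.26) 50 [487.1 328.8] [18.6 20.8] 77.0 zmed 0.2382
top0 (0.155, 0.175) 498 [493.6 -16.1] [116.2 130.6] 85.3 zmed 0.1654
top0 (0.01, 0.03) 834 [ 489.4 -352.6] [195.9 236.1] 11.3 zmed 0.0124
top0 (0.03, 0.04) 11 [443.4 151.7] [26.2 30. ] 35.2 zmed 0.0362
scene0 (0.145, 0.172) 651 [507.3 331.1] [61.5 79.3] 85.3 zmed 0.1529
scene0 (0.003, 0.02) 837 [503.  320.2] [114.6 120.9] 86.0 zmed 0.0057
scene0 (0.23, 0.26) 67 [489.5 332.9] [16.4 23. ] 84.8 zmed 0.2355
scene0 (0.155, 0.175) 583 [494.3 -12.9] [122.1 133.4] 85.5 zmed 0.1615
scene0 (0.01, 0.03) 172 [ 477.7 -323.5] [182.7 154.6] 11.5 zmed 0.0118
scene0 (0.03, 0.04) 56 [442.2 151.3] [38.8 35.8] 64.2 zmed 0.035
```

```bash
cat >> h.py <<'E'
from scipy.spatial.transform import Rotation as Rn
def rel(pts,yaws=None,base=None,Q=None):
    """world waypoints -> tool-frame shifts from current measured pose (nominal base may be given)"""
    s=read_state(); p=s['ee_pos'] if base is None else np.array(base); q=s['eef_rot']
    M=Rn.from_quat(q).as_matrix()
    print('t',round(s['time'],2),'p',p.round(4),'yaw',np.degrees(np.arctan2(M[1,0],M[0,0])).round(2),'tilt',M[:,2].round(4),'F',s['ft_force'].round(2),'w',round(s['width'],4))
    for x in pts: print(x,(M.T@(np.array(x)-p)).round(4))
E
python3 - <<'E'
from h import *
rel([[.139,-.609,.36],[.43,-.36,.36],[.45,-.02,.38],[.44,.33,.36]])
E
```

```text
t 0.15 p [ 0.1393 -0.609   0.222 ] yaw 12.88 tilt [-3.e-04  9.e-04 -1.e+00] F [-0.8  -0.43 -0.39] w 0.0869
[0.139, -0.609, 0.36] [-0.0003 -0.0002 -0.138 ]
[0.43, -0.36, 0.36] [ 0.3389 -0.1781 -0.1379]
[0.45, -0.02, 0.38] [ 0.4342 -0.5051 -0.1575]
[0.44, 0.33, 0.36] [ 0.5025 -0.8485 -0.1372]
```

Call:
{"method": "move_arm", "body": {"series": [[0,0,-0.05,0],[0.02,-0.01,-0.1,0.1],[0.06,-0.03,-0.138,0.2],[0.1,-0.05,-0.138,0.304],[0.14,-0.07,-0.138,0.304],[0.18,-0.095,-0.138,0.304],[0.22,-0.115,-0.138,0.304],[0.26,-0.135,-0.138,0.304],[0.3,-0.155,-0.138,0.304],[0.339,-0.178,-0.138,0.304],[0.339,-0.178,-0.138,0.304],[0.339,-0.178,-0.138,0.304]]}}

```text
time: 1.35
ee_pos: [0.4306, -0.3595, 0.3603]
eef_rot: [0.999, -0.038, -0.0, -0.0]
ft_force: [-1.5, -1.2, -0.1]
width: 0.0872
```

```bash
python3 - <<'E'
from h import *
snap('wrist','w1')
rel([[.43,-.36,.36],[.45,-.02,.38],[.42,.33,.36]])
z=load('w1');W=cloud(z);ok=z['d']>0
m=ok&(W[...,2]>.012)&(W[...,2]<.02)&(np.hypot(W[...,0]-.48,W[...,1]+.34)<.14)
print(cv2.minAreaRect((W[m][:,:2]*1000).astype(np.float32)),m.sum())
E
```

```text
t 1.4 p [ 0.4296 -0.3607  0.3603] yaw -4.55 tilt [-7.e-04 -2.e-04 -1.e+00] F [-0.64 -0.47 -0.46] w 0.0869
[0.43, -0.36, 0.36] [ 0.0003 -0.0007  0.0003]
[0.45, -0.02, 0.38] [-0.0067 -0.3412 -0.0198]
[0.42, 0.33, 0.36] [-6.440e-02 -6.877e-01  2.000e-04]
((476.6883544921875, -330.1296081542969), (179.96629333496094, 149.79237365722656), 11.759058952331543) 562
```

View pics/w1.png

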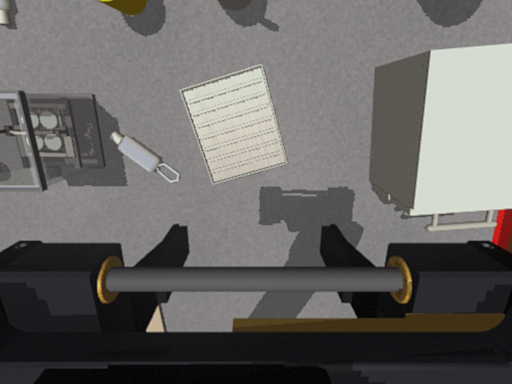

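The tray shows at pixel (235,125), centred at (0.477,-0.330) with a yaw of 11.8°, and its size matches. Next is the tank.

Call:
{"method": "move_arm", "body": {"series": [[0,-0.05,-0.02,0],[-0.002,-0.1,-0.02,0],[-0.004,-0.15,-0.02,0],[-0.006,-0.2,-0.02,0],[-0.006,-0.25,-0.02,0],[-0.006,-0.3,-0.02,0],[-0.007,-0.341,-0.02,0],[-0.007,-0.341,-0.02,0],[-0.007,-0.341,-0.02,0]]}}

```text
time: 2.3
ee_pos: [0.45, -0.0206, 0.3807]
eef_rot: [0.999, -0.04, 0.0, 0.0]
ft_force: [-0.1, -1.2, -0.5]
width: 0.0873
```

```bash
python3 - <<'E'
from h import *
snap('wrist','w2')
rel([[.42,.33,.36]])
z=load('w2');W=cloud(z);ok=z['d']>0
def rect(lo,hi,x,y,r):
    m=ok&(W[...,2]>lo)&(W[...,2]<hi)&(np.hypot(W[...,0]-x,W[...,1]-y)<r)
    b=cv2.minAreaRect((W[m][:,:2]*1000).astype(np.float32)); print(lo,hi,m.sum(),np.round(b[0],1),np.round(b[1],1),round(b[2],1),np.median(W[m],0).round(4))
rect(.158,.172,.494,-.0145,.11)
rect(.06,.07,.494,-.0145,.06)
rect(.066,.071,.494,-.0145,.04)
rect(.095,.115,.494,-.0145,.035)
E
```

```text
t 2.35 p [ 0.45   -0.0216  0.3806] yaw -4.68 tilt [ 0.e+00 -7.e-04 -1.e+00] F [ 0.12 -0.34  0.31] w 0.0867
[0.42, 0.33, 0.36] [-0.0586 -0.348   0.0203]
0.158 0.172 2474 [493.1 -16.6] [116.2 130.3] 85.4 [ 0.504  -0.0179  0.1635]
0.06 0.07 1949 [490.7 -16.6] [ 98.3 107. ] 85.3 [ 0.4943 -0.0151  0.0652]
0.066 0.071 592 [496.3 -13.2] [69.9 70.3] 81.5 [ 0.4934 -0.0155  0.0668]
0.095 0.115 95 [501.  -18.3] [49.2  4.8] 85.1 [ 0.501  -0.0178  0.103 ]
```

View pics/w2.png

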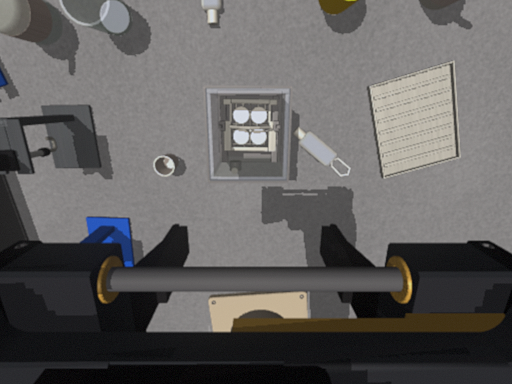

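The tank is at pixel (248,135). The bail is seen as a thin bar across it at (250,127), about 8 mm to tank +x of the centre, as described. The tap side (-x) faces the robot. Next I view the stand.

Call:
{"method": "move_arm", "body": {"series": [[-0.008,-0.05,0,0],[-0.016,-0.1,0,0],[-0.025,-0.15,0.01,0],[-0.034,-0.2,0.02,0],[-0.042,-0.25,0.02,0],[-0.05,-0.3,0.02,0],[-0.058,-0.348,0.02,0],[-0.058,-0.348,0.02,0],[-0.058,-0.348,0.02,0]]}}

```text
time: 3.25
ee_pos: [0.4206, 0.3314, 0.3596]
eef_rot: [0.999, -0.04, -0.001, 0.0]
ft_force: [0.7, -1.0, -0.0]
width: 0.0869
```

```bash
python3 - <<'E'
from h import *
snap('wrist','w3')
rel([[.4885,.331,.30],[.4885,.331,.181]])
z=load('w3');W=cloud(z);ok=z['d']>0
def rect(lo,hi,x,y,r):
    m=ok&(W[...,2]>lo)&(W[...,2]<hi)&(np.hypot(W[...,0]-x,W[...,1]-y)<r)
    b=cv2.minAreaRect((W[m][:,:2]*1000).astype(np.float32)); print(lo,hi,m.sum(),np.round(b[0],1),np.round(b[1],1),round(b[2],1),np.median(W[m],0).round(4))
rect(.145,.162,.507,.329,.1)
rect(.232,.25,.4885,.331,.05)
rect(.2,.25,.4885,.331,.05)
E
```

```text
t 3.3 p [0.4212 0.3301 0.3599] yaw -4.67 tilt [-9.e-04 -8.e-04 -1.e+00] F [ 0.34 -0.51 -0.25] w 0.087
[0.4885, 0.331, 0.3] [ 0.067  -0.0064  0.0599]
[0.4885, 0.331, 0.181] [ 0.0671 -0.0065  0.1789]
0.145 0.162 2606 [505.6 328. ] [60.  78.3] 85.9 [0.5124 0.3264 0.1536]
0.232 0.25 378 [486.8 329.2] [17.4 20.7] 85.6 [0.487  0.3292 0.237 ]
0.2 0.25 390 [487.1 329.2] [17.4 21.3] 85.8 [0.4873 0.3291 0.237 ]
```

View pics/w3.png

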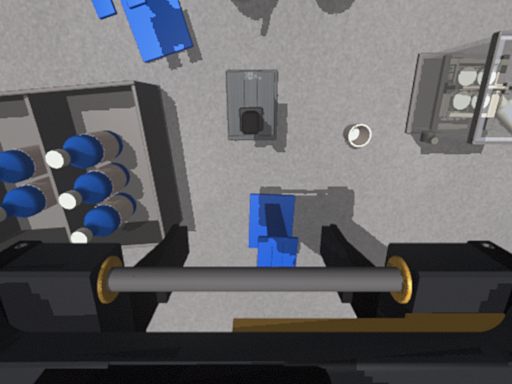

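```bash
python3 - <<'E'
from h import *
z=load('w3');W=cloud(z)
for f in ['w3','top0','scene0']:
    z=load(f);W=cloud(z);p=z['p'].astype(int)
    m=(p[...,2]>p[...,0]+60)&(z['d']>0)&(W[...,0]>.25)&(W[...,0]<.48)&(abs(W[...,1]-.3)<.1)
    for lo,hi in((.0,.03),(.03,.14),(.14,.2)):
        k=m&(W[...,2]>lo)&(W[...,2]<hi)
        if k.sum()>5: print(f,lo,k.sum(),W[k].min(0).round(3),W[k].max(0).round(3))
crop('w3',200,50,300,280,3,'w3c')
rel([[.4874,.3294,.30],[.4874,.3294,.181]])
E
```

```text
w3 0.0 1150 [0.25  0.259 0.   ] [0.336 0.355 0.025]
w3 0.03 37 [0.307 0.288 0.031] [0.314 0.319 0.139]
w3 0.14 1144 [0.263 0.275 0.141] [0.317 0.338 0.156]
top0 0.0 374 [0.251 0.259 0.   ] [0.335 0.368 0.026]
top0 0.03 9 [0.311 0.288 0.03 ] [0.317 0.315 0.128]
top0 0.14 434 [0.251 0.275 0.145] [0.315 0.339 0.163]
scene0 0.0 548 [0.25  0.261 0.   ] [0.337 0.358 0.029]
scene0 0.03 62 [0.306 0.292 0.033] [0.32  0.323 0.138]
scene0 0.14 426 [0.251 0.277 0.141] [0.319 0.344 0.16 ]
t 3.3 p [0.4212 0.3301 0.3599] yaw -4.67 tilt [-9.e-04 -8.e-04 -1.e+00] F [ 0.34 -0.51 -0.25] w 0.087
[0.4874, 0.3294, 0.3] [ 0.0661 -0.0047  0.0599]
[0.4874, 0.3294, 0.181] [ 0.0662 -0.0048  0.1789]
```

View pics/w3c.png

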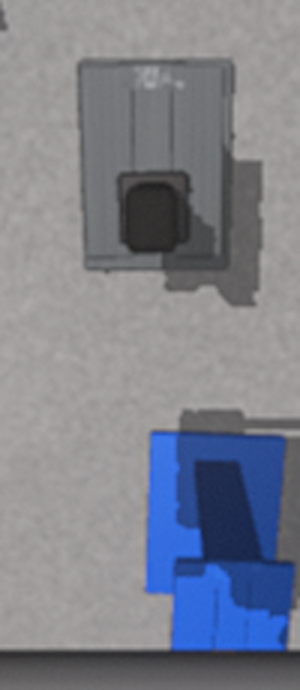

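The grey stand with the black handle (crop (155,215)) is confirmed; the blue one below it ends at x=0.32. I descend over the handle.

Call:
{"method": "move_arm", "body": {"series": [[0.033,-0.002,0,0],[0.066,-0.005,0.03,0],[0.066,-0.005,0.06,0],[0.066,-0.005,0.1,0],[0.066,-0.005,0.13,0],[0.066,-0.005,0.155,0],[0.066,-0.005,0.17,0],[0.066,-0.005,0.179,0],[0.066,-0.005,0.179,0],[0.066,-0.005,0.179,0]], "claw": 1}}

```text
time: 4.3
ee_pos: [0.4867, 0.3314, 0.1826]
eef_rot: [0.999, -0.04, 0.001, -0.0]
ft_force: [0.5, 0.4, -0.4]
width: 0.0868
```

Call:
{"method": "move_arm", "body": {"series": [[0,0,0,0],[0,0,0,0],[0,0,0,0],[0,0,0,0],[0,0,0,0],[0,0,0,0],[0,0,0,0],[0,0,0,0]], "claw": -1, "newtons": 40}}

```text
time: 5.1
ee_pos: [0.486, 0.3315, 0.1815]
eef_rot: [0.999, -0.04, -0.0, 0.0]
ft_force: [-0.2, 0.6, -0.2]
width: 0.0313
```

```bash
python3 - <<'E'
from h import *
rel([]); print(read_state()['torque'])
E
```

```text
t 5.1 p [0.486  0.3315 0.1815] yaw -4.54 tilt [-1.e-04 -1.e-04 -1.e+00] F [-0.19  0.6  -0.22] w 0.0313
[0.05572758 0.00069164 0.02501059]
```

Call:
{"method": "move_arm", "body": {"series": [[0,0,0,0],[0,0,0,0],[0,0,0,0],[0,0,0,0],[0,0,0,0],[0,0,0,0]]}}

```text
time: 5.7
ee_pos: [0.486, 0.3315, 0.1815]
eef_rot: [0.999, -0.04, -0.0, 0.0]
ft_force: [-0.1, -0.9, -1.1]
width: 0.0177
```

```bash
python3 - <<'E'
from h import *
rel([]); print(read_state()['torque'])
E
```

```text
t 5.7 p [0.486  0.3315 0.1815] yaw -4.54 tilt [-1.e-04 -2.e-04 -1.e+00] F [-0.06 -0.88 -1.06] w 0.0177
[-0.03606397  0.06510029  0.00710016]
```

Call:
{"method": "move_arm", "body": {"series": [[0,0,-0.004,0],[0,0,-0.009,0],[0,0,-0.01,0],[-0.01,0,-0.01,0],[-0.025,0,-0.01,0],[-0.04,0,-0.01,0],[-0.055,0,-0.01,0],[-0.07,0,-0.01,0],[-0.08,0,-0.01,0],[-0.08,0,-0.01,0]], "newtons": 60}}

```text
time: 6.7
ee_pos: [0.4048, 0.3383, 0.1917]
eef_rot: [0.999, -0.039, 0.0, 0.0]
ft_force: [0.2, 0.8, -1.7]
width: 0.0176
```

```bash
python3 - <<'E'
from h import *
rel([[.405,.335,.33],[.41,.15,.34]]); snap('scene','s1'); snap('top','t1')
crop('s1',270,150,430,320,3.5,'s1c')
E
```

```text
t 6.7 p [0.4048 0.3383 0.1917] yaw -4.43 tilt [ 6.e-04 -6.e-04 -1.e+00] F [ 0.22  0.78 -1.66] w 0.0176
[0.405, 0.335, 0.33] [ 0.0005  0.0034 -0.1383]
[0.41, 0.15, 0.34] [ 0.0198  0.1874 -0.1482]
```

View pics/s1c.png

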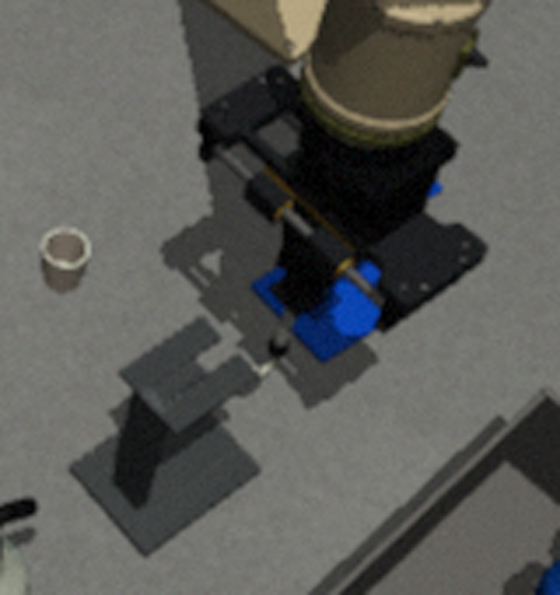

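Call:
{"method": "move_arm", "body": {"series": [[0,0,-0.04,0],[0,0.005,-0.08,0],[0,0.02,-0.12,0],[0.005,0.05,-0.155,0],[0.01,0.09,-0.17,0],[0.015,0.13,-0.17,0],[0.02,0.165,-0.17,0],[0.02,0.187,-0.17,0],[0.02,0.187,-0.17,0],[0.02,0.187,-0.17,0],[0.02,0.187,-0.17,0]]}}

```text
time: 7.9
ee_pos: [0.4115, 0.1509, 0.3615]
eef_rot: [0.999, -0.039, -0.0, -0.0]
ft_force: [0.1, 0.5, -1.7]
width: 0.0178
```

```bash
python3 - <<'E'
from h import *
rel([]); snap('scene','s2'); snap('wrist','w4');snap('top','t2')
for f in ['s2','w4','t2']:
    z=load(f); p=read_state()['ee_pos']
    for dz in (0,-.026,-.111,-.157): print(f,dz,proj(z,p+[0,0,dz]).round(1))
u,v=proj(load('s2'),read_state()['ee_pos']+[0,0,-.08]).astype(int)
crop('s2',u-60,v-70,u+60,v+70,4,'s2c')
E
```

```text
t 7.9 p [0.4115 0.1509 0.3615] yaw -4.46 tilt [-0.e+00  4.e-04 -1.e+00] F [ 0.1   0.49 -1.65] w 0.0178
s2 0 [308.6 136.9]
s2 -0.026 [307.4 144.7]
s2 -0.111 [303.6 168.1]
s2 -0.157 [301.8 179.7]
w4 0 [253.7 239.7]
w4 -0.026 [253.7 223.2]
w4 -0.111 [253.7 189.3]
w4 -0.157 [253.8 177.9]
t2 0 [214.8 215. ]
t2 -0.026 [215.6 215.6]
t2 -0.111 [218.1 217.5]
t2 -0.157 [219.3 218.4]
```

View pics/s2c.png

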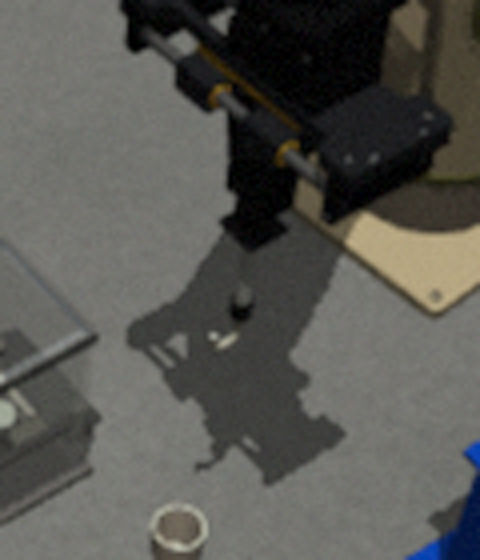

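View pics/w4.png

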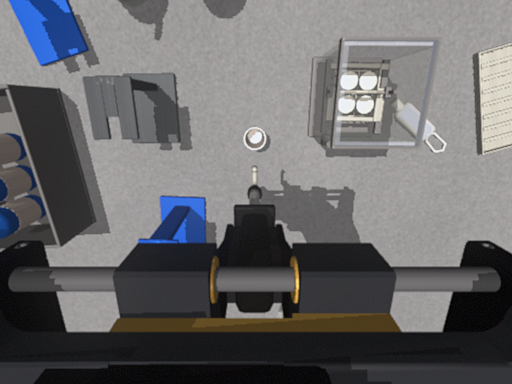

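```bash
python3 - <<'E'
from h import *
crop('w4',230,150,280,215,9,'w4c')
u,v=proj(load('s2'),[.4115,.1509,.28]).astype(int)
for f in ['w4','s2']:
    z=load(f);W=cloud(z);p=np.array([.4115,.1509,.3615])
    m=(z['d']>0)&(abs(W[...,0]-p[0]-.01)<.035)&(abs(W[...,1]-p[1])<.02)&(W[...,2]<p[2]-.03)&(W[...,2]>.1)
    ys,xs=np.nonzero(m)
    o=np.argsort(W[m][:,2])
    print(f,m.sum())
    for i in o[:40]: print(xs[i],ys[i],(W[ys[i],xs[i]]-p).round(4),end=' | ')
    print()
E
```

```text
w4 341
252 179 [ 0.0069  0.0012 -0.1263] | 252 181 [ 0.0047  0.0014 -0.1261] | 252 172 [ 0.0148  0.0006 -0.1258] | 252 175 [ 0.0116  0.0009 -0.1253] | 253 172 [ 0.0148 -0.0005 -0.1253] | 257 179 [ 0.0068 -0.0042 -0.1251] | 252 174 [ 0.0128  0.0008 -0.1251] | 252 178 [ 0.0083  0.0011 -0.125 ] | 252 170 [ 0.0172  0.0004 -0.125 ] | 257 178 [ 0.0079 -0.0043 -0.125 ] | 253 178 [ 0.0083  0.     -0.125 ] | 252 171 [ 0.0161  0.0005 -0.125 ] | 252 176 [ 0.0106  0.0009 -0.125 ] | 253 176 [ 1.050e-02 -1.000e-04 -1.249e-01] | 252 173 [ 0.0139  0.0007 -0.1249] | 257 173 [ 0.0135 -0.0047 -0.1248] | 256 179 [ 0.007  -0.0031 -0.1248] | 257 177 [ 0.0091 -0.0043 -0.1247] | 257 172 [ 0.0147 -0.0048 -0.1247] | 252 182 [ 0.004   0.0015 -0.1246] | 257 171 [ 0.0158 -0.0048 -0.1245] | 255 179 [ 0.0071 -0.002  -0.1245] | 257 181 [ 0.0048 -0.004  -0.1244] | 257 174 [ 0.0125 -0.0046 -0.1244] | 256 174 [ 0.0126 -0.0035 -0.1244] | 252 177 [ 0.0096  0.001  -0.1243] | 257 176 [ 0.0103 -0.0044 -0.1243] | 256 178 [ 0.0082 -0.0032 -0.1242] | 254 176 [ 0.0106 -0.0012 -0.1241] | 255 178 [ 0.0083 -0.0021 -0.1241] | 256 
[... 1130 characters left out ...]
1194] | 297 176 [ 0.0259  0.0036 -0.1188] | 304 172 [ 0.0031  0.0057 -0.1186] | 303 171 [ 0.0033  0.0021 -0.1178] | 298 174 [ 0.0217  0.0025 -0.1153] | 304 171 [ 0.0035  0.0055 -0.1146] | 303 170 [ 0.0042  0.0024 -0.1129] | 304 170 [ 0.0031  0.0046 -0.1118] | 297 174 [ 0.0261  0.0029 -0.1115] | 298 173 [ 0.0233  0.0033 -0.1095] | 297 173 [ 0.0263  0.0026 -0.1079] | 303 169 [ 0.007   0.004  -0.1056] | 304 169 [ 0.0064  0.0067 -0.1036] | 305 169 [ 0.0046  0.0085 -0.1034] | 306 168 [ 0.0008  0.0081 -0.1028] | 302 168 [ 0.0089  0.0019 -0.1022] | 302 167 [ 6.900e-03 -1.000e-04 -1.016e-01] | 303 168 [ 0.0078  0.0042 -0.101 ] | 305 168 [ 0.0046  0.0079 -0.1001] | 303 167 [ 0.0067  0.0028 -0.0993] |
```

View pics/w4c.png

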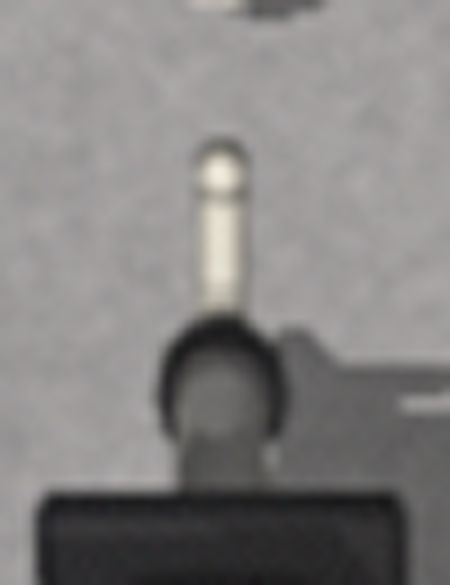

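```bash
python3 - <<'E'
from h import *
rel([[.4681,-.0157,.36],[.4681,-.0157,.208]])
E
```

```text
t 8.05 p [0.4114 0.1508 0.3614] yaw -4.44 tilt [-3.e-04  2.e-04 -1.e+00] F [ 0.5  -0.26 -1.23] w 0.0179
[0.4681, -0.0157, 0.36] [0.0695 0.1616 0.0014]
[0.4681, -0.0157, 0.208] [0.0695 0.1616 0.1534]
```

Call:
{"method": "move_arm", "body": {"series": [[0.015,0.035,0,0],[0.03,0.075,0,0],[0.05,0.115,0,0],[0.062,0.145,0,0],[0.0695,0.1616,0,0],[0.0695,0.1616,0,0],[0.0695,0.1616,0.02,0],[0.0695,0.1616,0.05,0],[0.0695,0.1616,0.08,0],[0.0695,0.1616,0.095,0],[0.0695,0.1616,0.095,0],[0.0695,0.1616,0.095,0]]}}

```text
time: 9.25
ee_pos: [0.4681, -0.0154, 0.2674]
eef_rot: [0.999, -0.039, 0.0, -0.0]
ft_force: [-0.2, 0.6, -0.8]
width: 0.0182
```

```bash
python3 - <<'E'
from h import *
rel([[.4681,-.0157,.208]]); snap('wrist','w5');
crop('w5',180,40,330,240,3,'w5c')
z=load('w5');W=cloud(z)
for lo,hi in((.092,.12),(.125,.15)):
    m=(z['d']>0)&(W[...,2]>lo)&(W[...,2]<hi)&(abs(W[...,0]-.495)<.045)&(abs(W[...,1]+.017)<.035)
    P=W[m]; print(lo,m.sum(),P.min(0).round(4),P.max(0).round(4),np.median(P,0).round(4))
    print(cv2.minAreaRect((P[:,:2]*1000).astype(np.float32)))
E
```

```text
t 9.25 p [ 0.4681 -0.0154  0.2674] yaw -4.43 tilt [ 7.e-04  1.e-04 -1.e+00] F [-0.22  0.64 -0.77] w 0.0182
[0.4681, -0.0157, 0.208] [-0.      0.0003  0.0594]
0.092 189 [ 0.4965 -0.0454  0.0921] [0.5054 0.0097 0.108 ] [ 0.5011 -0.0184  0.1031]
((500.7624816894531, -17.81431770324707), (55.17797088623047, 5.239436149597168), 84.65667724609375)
0.125 85 [ 0.4704 -0.0207  0.1411] [ 0.492  -0.0139  0.1493] [ 0.4774 -0.017   0.1436]
((481.126953125, -17.40724754333496), (5.413865089416504, 21.876169204711914), 85.62651824951172)
```

View pics/w5c.png

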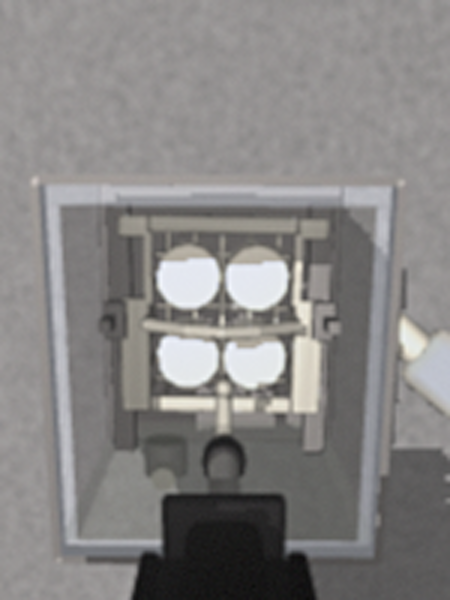

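The J at crop (223,400) sits just to the -x side of the bail (crop (222,325)), lined up in y. I descend, backed off 3 mm.

Call:
{"method": "move_arm", "body": {"series": [[-0.003,0,0.01,0],[-0.003,0,0.022,0],[-0.003,0,0.034,0],[-0.003,0,0.045,0],[-0.003,0,0.053,0],[-0.003,0,0.059,0],[-0.003,0,0.059,0],[-0.003,0,0.059,0]]}}

```text
time: 10.1
ee_pos: [0.4651, -0.0165, 0.2077]
eef_rot: [0.999, -0.04, 0.0, -0.0]
ft_force: [-0.6, -0.3, -0.6]
width: 0.0177
```

```bash
python3 - <<'E'
from h import *
rel([[.4911,-.0175,.208]]); snap('wrist','w6');
crop('w6',180,40,330,240,3,'w6c')
E
```

```text
t 10.1 p [ 0.4651 -0.0165  0.2077] yaw -4.54 tilt [ 3.e-04  0.e+00 -1.e+00] F [-0.57 -0.3  -0.58] w 0.0177
[0.4911, -0.0175, 0.208] [ 0.026  -0.001  -0.0003]
```

View pics/w6c.png

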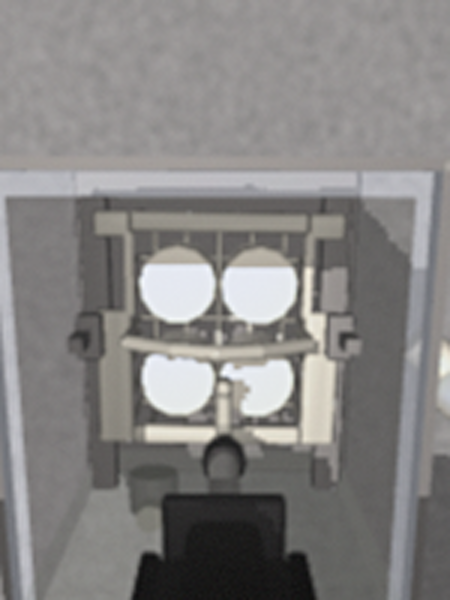

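Call:
{"method": "move_arm", "body": {"series": [[0.005,0,0,0],[0.01,0,0,0],[0.015,0,0,0],[0.02,0,0,0],[0.026,0,0,0],[0.026,0,0,0],[0.026,0,0,0]]}}

```text
time: 10.85
ee_pos: [0.4909, -0.0184, 0.2074]
eef_rot: [0.999, -0.04, -0.0, -0.0]
ft_force: [-0.5, 0.3, -1.1]
width: 0.0177
```

```bash
python3 - <<'E'
from h import *
rel([]); snap('wrist','w7');
crop('w7',180,40,330,240,3,'w7c')
E
```

```text
t 10.85 p [ 0.4909 -0.0184  0.2074] yaw -4.53 tilt [-3.e-04  2.e-04 -1.e+00] F [-0.53  0.26 -1.07] w 0.0177
```

View pics/w7c.png

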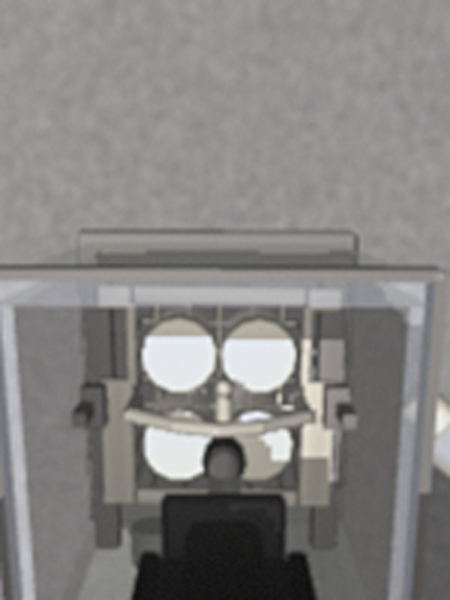

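Call:
{"method": "move_arm", "body": {"series": [[0,0,-0.004,0],[0,0,-0.008,0],[0,0,-0.012,0],[0,0,-0.014,0],[0,0,-0.016,0],[0,0,-0.016,0]]}}

```text
time: 11.5
ee_pos: [0.4909, -0.0185, 0.2238]
eef_rot: [0.999, -0.04, 0.0, 0.0]
ft_force: [-0.9, 0.4, -1.7]
width: 0.0174
```

Call:
{"method": "move_arm", "body": {"series": [[0,0,-0.001,0],[0,0,-0.002,0],[0,0,-0.002,0]]}}

```text
time: 11.8
ee_pos: [0.4907, -0.0186, 0.2253]
eef_rot: [0.999, -0.04, -0.0, 0.0]
ft_force: [-0.2, 0.6, -3.1]
width: 0.0179
```

Call:
{"method": "move_arm", "body": {"series": [[0,0,-0.001,0],[0,0,-0.001,0]]}}

```text
time: 12.0
ee_pos: [0.4906, -0.0185, 0.2263]
eef_rot: [0.999, -0.04, -0.0, 0.0]
ft_force: [-0.2, 0.2, -6.3]
width: 0.0177
```

Call:
{"method": "move_arm", "body": {"series": [[0,0,-0.001,0],[0,0,-0.001,0]]}}

```text
time: 12.2
ee_pos: [0.4908, -0.0185, 0.2275]
eef_rot: [0.999, -0.04, -0.0, 0.0]
ft_force: [-0.2, -0.2, -5.2]
width: 0.0177
```

Call:
{"method": "move_arm", "body": {"series": [[-0.002,0,0,0],[-0.004,0,0,0],[-0.006,0,0,0],[-0.008,0,0,0],[-0.01,0,0,0],[-0.012,0,0,0],[-0.014,0,0,0],[-0.015,0,0,0],[-0.016,0,0,0],[-0.016,0,0,0],[-0.016,0,0,0]]}}

```text
time: 13.3
ee_pos: [0.4749, -0.0173, 0.2275]
eef_rot: [0.999, -0.04, 0.0, 0.0]
ft_force: [-0.3, -0.1, -5.4]
width: 0.0178
```

```bash
cat >> h.py <<'E'
def bail(f,c,zr=(.095,.125),rx=.03,ry=.03):
    z=load(f);W=cloud(z)
    m=(z['d']>0)&(W[...,2]>zr[0])&(W[...,2]<zr[1])&(abs(W[...,0]-c[0])<rx)&(abs(W[...,1]-c[1])<ry)
    P=W[m]; b=cv2.minAreaRect((P[:,:2]*1000).astype(np.float32)); print('bail',m.sum(),np.round(b[0],1),np.round(b[1],1),round(b[2],1),np.median(P,0).round(4),P[:,2].max().round(4))
def flange(f,c):
    z=load(f);W=cloud(z)
    m=(z['d']>0)&(W[...,2]>.06)&(W[...,2]<.071)&(abs(W[...,0]-c[0])<.07)&(abs(W[...,1]-c[1])<.06)
    P=W[m]; print('fl',P.min(0).round(4),P.max(0).round(4))
E
python3 - <<'E'
from h import *
rel([]); snap('wrist','w8');print(read_state()['torque'])
crop('w8',180,40,330,240,3,'w8c')
bail('w8',(.487,-.017))
E
```

```text
t 13.3 p [ 0.4749 -0.0173  0.2275] yaw -4.54 tilt [ 1.e-04 -1.e-04 -1.e+00] F [-0.3  -0.11 -5.4 ] w 0.0178
[0.07637169 0.07776251 0.01237975]
bail 308 [487.9 -19.6] [53.2 22.1] 69.3 [ 0.4856 -0.0194  0.1051] 0.125
```

View pics/w8c.png

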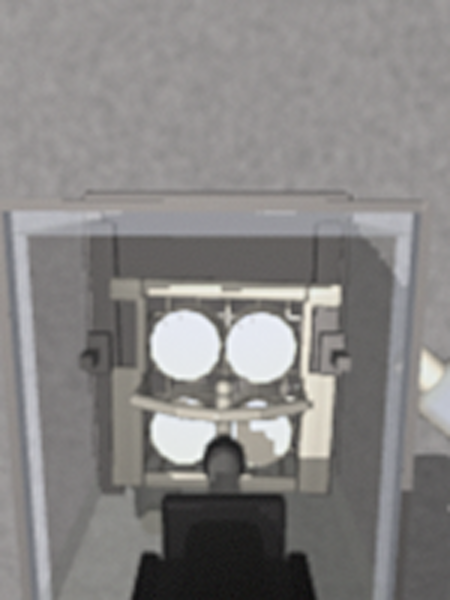

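Call:
{"method": "move_arm", "body": {"series": [[-0.001,0,0,0],[-0.002,0,0,0],[-0.003,0,0,0],[-0.003,0,0,0]]}}

```text
time: 13.75
ee_pos: [0.4718, -0.017, 0.2275]
eef_rot: [0.999, -0.04, 0.0, 0.0]
ft_force: [-0.1, -0.0, -5.5]
width: 0.0178
```

Call:
{"method": "move_arm", "body": {"series": [[-0.001,0,0,0],[-0.001,0,0,0]]}}

```text
time: 13.95
ee_pos: [0.4709, -0.0169, 0.2276]
eef_rot: [0.999, -0.04, 0.0, 0.0]
ft_force: [-0.4, -1.3, -6.3]
width: 0.0177
```

Call:
{"method": "move_arm", "body": {"series": [[-0.001,0,0,0],[-0.001,0,0,0]]}}

```text
time: 14.15
ee_pos: [0.4699, -0.0169, 0.2276]
eef_rot: [0.999, -0.04, 0.0, 0.0]
ft_force: [-0.3, -1.0, -4.5]
width: 0.0176
```

```bash
python3 - <<'E'
from h import *
rel([]); snap('wrist','w9');print(read_state()['torque'])
crop('w9',180,40,330,240,3,'w9c')
bail('w9',(.487,-.017))
E
```

```text
t 14.15 p [ 0.4699 -0.0169  0.2276] yaw -4.54 tilt [ 2.e-04 -1.e-04 -1.e+00] F [-0.32 -0.99 -4.47] w 0.0176
[ 0.05294345  0.04269154 -0.01575968]
bail 313 [482.8 -17.5] [22.4 51.6] 10.8 [ 0.4805 -0.019   0.1049] 0.1188
```

View pics/w9c.png

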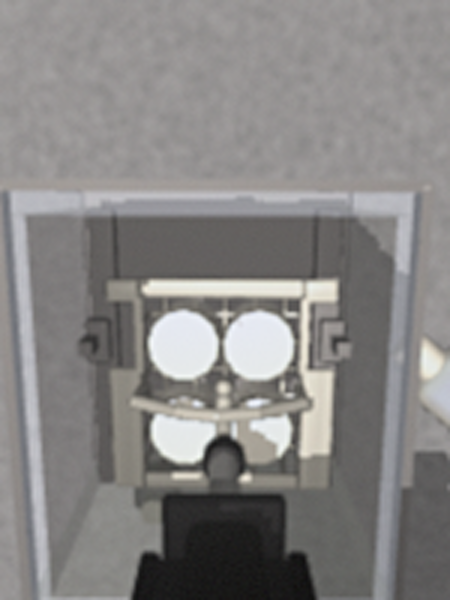

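Call:
{"method": "move_arm", "body": {"series": [[-0.0005,0,0,0],[-0.001,0,0,0],[-0.001,0,0,0]]}}

```text
time: 14.5
ee_pos: [0.4691, -0.0168, 0.2277]
eef_rot: [0.999, -0.04, 0.0, 0.0]
ft_force: [0.0, 0.8, -4.7]
width: 0.0179
```

Call:
{"method": "move_arm", "body": {"series": [[-0.001,0,0,0],[-0.001,0,0,0]]}}

```text
time: 14.7
ee_pos: [0.4679, -0.0167, 0.2276]
eef_rot: [0.999, -0.04, 0.0, 0.0]
ft_force: [0.7, 0.0, -4.6]
width: 0.0179
```

```bash
python3 - <<'E'
from h import *
rel([]); print(read_state()['torque'])
snap('wrist','w10')
bail('w10',(.487,-.017))
z=load('w10');W=cloud(z)
a=np.radians(-4.55);u=np.array([np.cos(a),np.sin(a)]);v=np.array([-u[1],u[0]])
C=np.array([.4931,-.0166])
d=W[...,:2]-C; X=d@u;Y=d@v
ok=z['d']>0
# basket flange: left/right y sides between z .062-.075, histogram of x for |Y| 38..44
for sgn in(1,-1):
    m=ok&(W[...,2]>.062)&(W[...,2]<.073)&(sgn*Y>.0345)&(sgn*Y<.0395)
    print(sgn,'side body/flange',np.histogram(X[m]*1000,bins=range(-60,62,4)))
    m=ok&(W[...,2]>.074)&(W[...,2]<.09)&(sgn*Y>.04)&(sgn*Y<.05)
    if m.sum(): print('lug',X[m].min(),X[m].max())
m=ok&(W[...,2]>.062)&(W[...,2]<.075)&(abs(Y)<.03)
print(X[m].min(),X[m].max())
E
```

```text
t 14.7 p [ 0.4679 -0.0167  0.2276] yaw -4.54 tilt [ 1.e-04 -1.e-04 -1.e+00] F [ 0.67  0.02 -4.64] w 0.0179
[ 0.05125191 -0.27609577 -0.04930497]
bail 313 [480.8 -17.6] [21.7 52.5] 12.9 [ 0.4798 -0.0187  0.1049] 0.1247
1 side body/flange (array([ 3, 17, 12, 13, 13, 12, 12, 13, 13, 14, 13, 13, 16, 15,  0,  1,  0,
        0,  0,  0, 10, 14,  8,  0,  0,  0,  0,  0,  0,  0]), array([-60, -56, -52, -48, -44, -40, -36, -32, -28, -24, -20, -16, -12,
        -8,  -4,   0,   4,   8,  12,  16,  20,  24,  28,  32,  36,  40,
        44,  48,  52,  56,  60]))
lug -0.056267035821353076 0.054171304058582
-1 side body/flange (array([ 1, 19, 12, 12, 12, 13, 15, 13, 13,  9,  5,  7, 12, 15,  5,  3,  4,
        3,  4,  7, 10, 19, 10,  0,  0,  0,  1,  0,  0,  0]), array([-60, -56, -52, -48, -44, -40, -36, -32, -28, -24, -20, -16, -12,
        -8,  -4,   0,   4,   8,  12,  16,  20,  24,  28,  32,  36,  40,
        44,  48,  52,  56,  60]))
lug -0.05639927031896233 0.05422237355961817
-0.05651590697260498 0.029819349957905156
```

The wall is felt: the moment is −0.28 N·m and the bail has stopped. I back off 1.5 mm and lift slowly.

Call:
{"method": "move_arm", "body": {"series": [[0.001,0,0,0],[0.0015,0,0,0],[0.0015,0,0,0],[0.0015,0,-0.001,0],[0.0015,0,-0.002,0],[0.0015,0,-0.003,0],[0.0015,0,-0.004,0],[0.0015,0,-0.004,0]]}}

```text
time: 15.55
ee_pos: [0.4695, -0.0168, 0.2317]
eef_rot: [0.999, -0.04, 0.0, 0.0]
ft_force: [-0.1, -0.3, -5.8]
width: 0.018
```

Call:
{"method": "move_arm", "body": {"series": [[0,0,-0.001,0],[0,0,-0.002,0],[0,0,-0.002,0]]}}

```text
time: 15.85
ee_pos: [0.4695, -0.0168, 0.2337]
eef_rot: [0.999, -0.04, 0.0, 0.0]
ft_force: [-0.5, 0.6, -4.6]
width: 0.0179
```

Call:
{"method": "move_arm", "body": {"series": [[0,0,-0.001,0],[0,0,-0.002,0],[0,0,-0.003,0],[0,0,-0.003,0]]}}

```text
time: 16.25
ee_pos: [0.4695, -0.0168, 0.2367]
eef_rot: [0.999, -0.04, 0.0, 0.0]
ft_force: [-0.2, 0.6, -5.7]
width: 0.0179
```

```bash
python3 - <<'E'
from h import *
rel([]); print(read_state()['torque'])
snap('wrist','w11')
crop('w11',180,40,330,240,3,'w11c')
bail('w11',(.487,-.017),(.105,.13))
E
```

```text
t 16.25 p [ 0.4695 -0.0168  0.2367] yaw -4.54 tilt [ 3.e-04 -1.e-04 -1.e+00] F [-0.18  0.64 -5.68] w 0.0179
[0.0123535  0.01797315 0.01688899]
bail 299 [482.4 -18.8] [22.2 48.4] 15.0 [ 0.481  -0.0191  0.114 ] 0.1281
```

View pics/w11c.png

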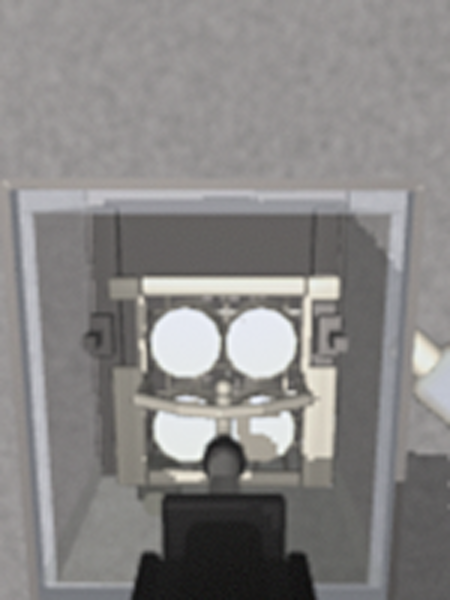

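```bash
python3 - <<'E'
from h import *
z=load('w11');W=cloud(z);ok=z['d']>0
a=np.radians(-4.55);u=np.array([np.cos(a),np.sin(a)]);v=np.array([-u[1],u[0]])
C=np.array([.4931,-.0166])
d=W[...,:2]-C; X=d@u*1000;Y=d@v*1000;Z=W[...,2]*1000
def q(m,n):
    print(n,m.sum(),'X',np.percentile(X[m],[1,50,99]).round(1),'Y',np.percentile(Y[m],[0,2,50,98,100]).round(1),'Z',np.percentile(Z[m],[2,50,98]).round(1))
for s in(1,-1):
    q(ok&(X>-2)&(X<17)&(s*Y>36)&(s*Y<56)&(Z>74)&(Z<86),'lug%d'%s)
    q(ok&(X<-12)&(X>-50)&(s*Y>30)&(s*Y<60)&(Z>72)&(Z<82),'flange%d'%s)
    q(ok&(X>22)&(X<31)&(s*Y>30)&(s*Y<60)&(Z>72)&(Z<82),'flangeF%d'%s)
    q(ok&(X<50)&(X>-50)&(s*Y>44)&(s*Y<70)&(Z>158)&(Z<172),'rim%d'%s)
# row slices
for row in (150,155,160,165,170,175):
    print(row,[(c,round(float(Y[row,c]),1),round(float(Z[row,c]),1)) for c in list(range(212,228,2))+list(range(282,300,2))])
E
```

```text
lug1 105 X [ 0.3 10.8 16.5] Y [40.  40.1 44.1 49.3 49.4] Z [74.5 78.6 85.7]
flange1 303 X [-49.7 -31.4 -12.7] Y [30.1 30.4 36.9 49.3 49.4] Z [72.4 73.9 80.7]
flangeF1 81 X [22.1 26.5 30.1] Y [30.1 30.5 36.9 49.  49.1] Z [72.5 74.3 79.7]
rim1 1279 X [-48.8   4.8  49.1] Y [48.9 49.2 53.3 58.2 58.5] Z [159.  163.5 164.8]
lug-1 124 X [-1.   9.8 16.5] Y [-49.1 -48.9 -43.4 -36.5 -36.4] Z [75.4 78.3 84.3]
flange-1 362 X [-49.8 -31.  -12.8] Y [-49.1 -48.9 -42.1 -30.6 -30.3] Z [73.8 76.6 81. ]
flangeF-1 128 X [22.2 26.8 30.3] Y [-49.1 -48.9 -39.7 -30.3 -30.2] Z [74.7 76.9 78.2]
rim-1 1268 X [-48.6   5.   49.2] Y [-57.9 -57.5 -52.7 -48.5 -48.2] Z [159.2 163.5 165. ]
150 [(212, 45.5, 84.4), (214, 43.8, 79.9), (216, 41.7, 78.5), (218, 40.3, 71.6), (220, 39.3, 60.1), (222, 43.0, 7.5), (224, 40.3, 5.5), (226, 30.4, 74.9), (282, -35.5, 76.4), (284, -39.7, 59.8), (286, -40.0, 78.2), (288, -42.1, 79.8), (290, -44.0, 83.0), (292, -46.4, 82.4), (294, -48.6, 83.0), (296, -49.0, 95.6), (298, -48.7, 110.7)]
155 [(212, 44.1, 95.2), (214, 44.4, 78.1), (216, 42.0, 78.3), (218, 40.1, 74.9), (220, 39.4, 61.4),
[... 888 characters left out ...]
, (298, -48.8, 114.9)]
170 [(212, 49.1, 68.2), (214, 47.8, 60.6), (216, 45.3, 60.2), (218, 40.9, 74.0), (220, 38.5, 73.7), (222, 36.1, 73.6), (224, 33.5, 75.4), (226, 29.1, 94.7), (282, -34.2, 96.3), (284, -38.6, 77.0), (286, -41.0, 76.5), (288, -43.4, 76.9), (290, -45.8, 76.6), (292, -49.0, 71.1), (294, -48.8, 88.7), (296, -48.9, 102.8), (298, -48.7, 117.6)]
175 [(212, 49.0, 70.5), (214, 47.9, 61.3), (216, 45.5, 60.4), (218, 41.3, 73.0), (220, 38.8, 73.7), (222, 36.3, 73.8), (224, 33.8, 74.9), (226, 31.3, 75.3), (282, -36.4, 76.7), (284, -38.7, 77.5), (286, -41.3, 76.3), (288, -43.6, 76.9), (290, -46.1, 76.2), (292, -48.8, 74.2), (294, -48.8, 90.6), (296, -48.8, 105.2), (298, -48.7, 119.0)]
```

The basket hangs clear of the lugs but about 3 mm to tank −y, so I centre it before going up.

Call:
{"method": "move_arm", "body": {"series": [[0,-0.001,0,0],[0,-0.002,0,0],[0,-0.003,0,0],[0,-0.003,0,0],[0,-0.003,0,0]]}}

```text
time: 16.8
ee_pos: [0.4697, -0.0138, 0.2365]
eef_rot: [0.999, -0.04, 0.0, 0.0]
ft_force: [0.4, -0.6, -5.2]
width: 0.0178
```

```bash
cat >> h.py <<'E'
def seefl(f,ztop):
    z=load(f);W=cloud(z);ok=z['d']>0
    a=np.radians(-4.55);u=np.array([np.cos(a),np.sin(a)]);v=np.array([-u[1],u[0]])
    d=W[...,:2]-np.array([.4931,-.0166]); X=d@u*1000;Y=d@v*1000;Z=W[...,2]*1000
    for s in(1,-1):
        m=ok&(abs(Z-ztop)<3.5)&(s*Y>34)&(s*Y<48.3)&(X<-10)&(X>-50)
        if m.sum()>5: print(s,m.sum(),'Yext',np.percentile(Y[m],[0,5,95,100]).round(1),'Z',np.median(Z[m]).round(1))
    m=ok&(abs(Z-ztop)<3.5)&(abs(Y)<30); print('X',X[m].min().round(1),X[m].max().round(1))
E
python3 - <<'E'
from h import *
rel([]); print(read_state()['torque'])
snap('wrist','w12'); seefl('w12',75)
E
```

```text
t 16.8 p [ 0.4697 -0.0138  0.2365] yaw -4.53 tilt [ 0.e+00 -1.e-04 -1.e+00] F [ 0.41 -0.63 -5.2 ] w 0.0178
[ 0.03456483  0.02281749 -0.03225945]
1 257 Yext [34.  34.8 44.  44.7] Z 73.9
-1 275 Yext [-45.1 -44.3 -34.6 -34. ] Z 76.3
X -56.4 30.2
```

Call:
{"method": "move_arm", "body": {"series": [[0.001,0,0,0],[0.001,0,-0.002,0],[0.001,0,-0.004,0],[0.001,0,-0.007,0],[0.001,0,-0.01,0],[0.001,0,-0.013,0],[0.001,0,-0.016,0],[0.001,0,-0.016,0]]}}

```text
time: 17.65
ee_pos: [0.4709, -0.0139, 0.2531]
eef_rot: [0.999, -0.04, 0.0, 0.0]
ft_force: [0.2, 0.4, -5.4]
width: 0.0178
```

```bash
python3 - <<'E'
from h import *
rel([]); print(read_state()['torque'])
snap('wrist','w13'); seefl('w13',91)
crop('w13',180,40,330,240,3,'w13c')
E
```

```text
t 17.65 p [ 0.4709 -0.0139  0.2531] yaw -4.54 tilt [ 8.e-04 -2.e-04 -1.e+00] F [ 0.19  0.39 -5.36] w 0.0178
[-0.00055458  0.04046367  0.00646529]
1 260 Yext [34.  34.8 44.  44.6] Z 90.0
-1 266 Yext [-45.4 -44.6 -34.6 -34.1] Z 93.3
X -56.4 31.5
```

View pics/w13c.png

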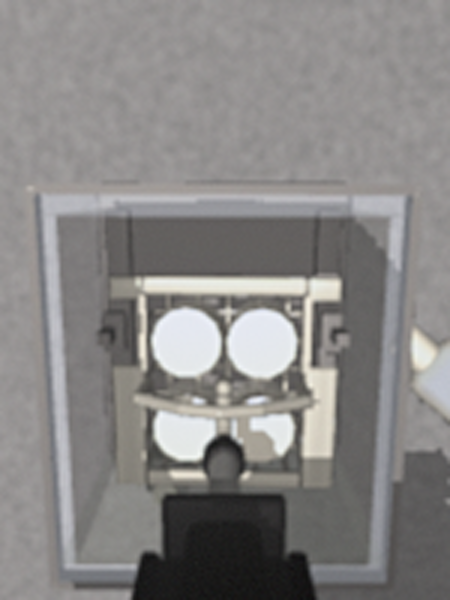

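Call:
{"method": "move_arm", "body": {"series": [[0.002,0,-0.005,0],[0.004,0,-0.011,0],[0.006,0,-0.018,0],[0.008,0,-0.026,0],[0.01,0,-0.035,0],[0.011,0,-0.045,0],[0.011,0,-0.055,0],[0.011,0,-0.065,0],[0.011,0,-0.076,0],[0.011,0,-0.088,0],[0.011,0,-0.1,0],[0.011,0,-0.112,0],[0.011,0,-0.124,0],[0.011,0,-0.134,0],[0.011,0,-0.142,0],[0.011,0,-0.147,0],[0.011,0,-0.147,0]]}}

```text
time: 19.4
ee_pos: [0.4818, -0.0148, 0.4001]
eef_rot: [0.999, -0.04, 0.0, 0.0]
ft_force: [0.2, 0.1, -5.6]
width: 0.0178
```

```bash
python3 - <<'E'
from h import *
snap('wrist','w14'); snap('scene','s4')
rel([[.4636,-.328,.40]])
crop('s4',160,50,360,250,3,'s4c')
E
```

```text
t 19.5 p [ 0.4815 -0.0148  0.3992] yaw -4.54 tilt [-6.e-04  0.e+00 -1.e+00] F [-0.06  0.43 -5.46] w 0.0176
[0.4636, -0.328, 0.4] [ 0.0069  0.3137 -0.0008]
```

View pics/s4c.png

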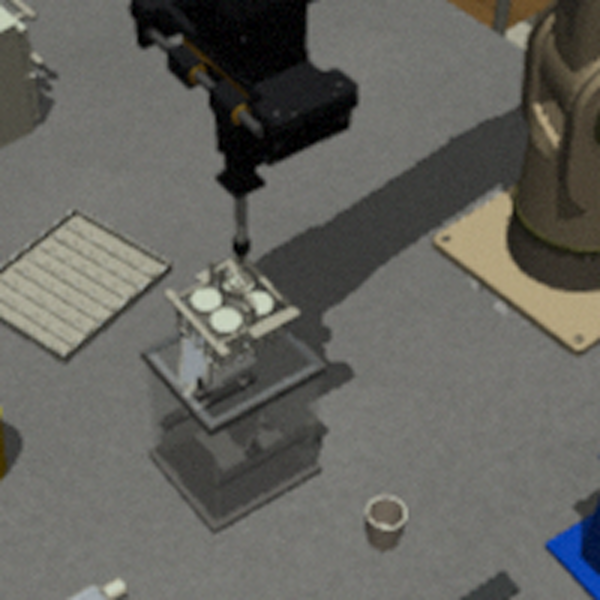

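View pics/w14.png

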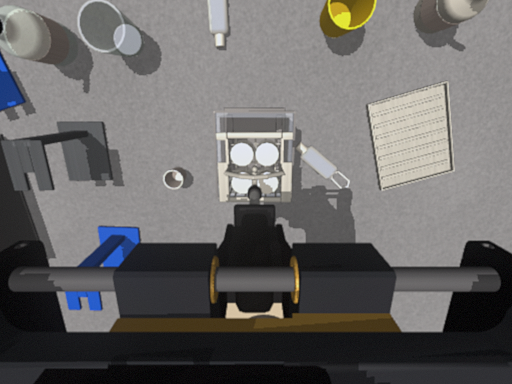

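```bash
python3 - <<'E'
from h import *
rel([[.466,-.3283,.40]])
E
```

```text
t 19.5 p [ 0.4815 -0.0148  0.3992] yaw -4.54 tilt [-6.e-04  0.e+00 -1.e+00] F [-0.06  0.43 -5.46] w 0.0176
[0.466, -0.3283, 0.4] [ 0.0093  0.3138 -0.0008]
```

Call:
{"method": "move_arm", "body": {"series": [[0,0.004,0,0],[0,0.012,0,0],[0.001,0.024,0,0],[0.001,0.04,0,0],[0.002,0.06,0,0],[0.003,0.082,0,0],[0.003,0.106,0,0],[0.004,0.13,0,0],[0.005,0.155,0,0],[0.005,0.18,0,0],[0.006,0.204,0,0],[0.007,0.228,0,0],[0.007,0.25,0,0],[0.008,0.27,0,0],[0.008,0.287,0,0],[0.009,0.3,0,0],[0.009,0.308,0,0],[0.009,0.312,0,0],[0.009,0.314,0,0],[0.009,0.314,0,0]]}}

```text
time: 21.5
ee_pos: [0.4659, -0.3281, 0.3997]
eef_rot: [0.999, -0.039, 0.0, -0.0]
ft_force: [0.1, 0.2, -5.3]
width: 0.0179
```

Call:
{"method": "move_arm", "body": {"series": [[0,0,0.004,0],[0,0,0.012,0],[0,0,0.024,0],[0,0,0.038,0],[0,0,0.054,0],[0,0,0.07,0],[0,0,0.086,0],[0,0,0.102,0],[0,0,0.116,0],[0,0,0.128,0],[0,0,0.138,0],[0,0,0.146,0],[0,0,0.152,0],[0,0,0.156,0],[0,0,0.156,0]]}}

```text
time: 23.0
ee_pos: [0.4657, -0.3285, 0.2432]
eef_rot: [0.999, -0.04, -0.0, -0.0]
ft_force: [-0.2, -1.5, -4.8]
width: 0.018
```

```bash
python3 - <<'E'
from h import *
snap('wrist','w15')
rel([]); print(read_state()['torque'])
z=load('w15');W=cloud(z);ok=z['d']>0
p=read_state()['ee_pos']
m=ok&(W[...,2]>.05)&(W[...,2]<.1)&(np.hypot(W[...,0]-.477,W[...,1]+.33)<.07)
P=W[m];print(np.percentile(P,[0,5,50,95,100],axis=0).round(4))
m&=(abs(W[...,2]-np.median(P[:,2]))<.006)
print(cv2.minAreaRect((W[m][:,:2]*1000).astype(np.float32)))
E
```

```text
t 23.05 p [ 0.4658 -0.3286  0.2437] yaw -4.54 tilt [ 1.e-04 -2.e-04 -1.e+00] F [-0.31  0.06 -5.25] w 0.0178
[0.0224902  0.04241054 0.00595886]
[[ 0.4314 -0.3779  0.0502]
 [ 0.4381 -0.3704  0.0647]
 [ 0.4797 -0.3339  0.0828]
 [ 0.5169 -0.29    0.0852]
 [ 0.5222 -0.2827  0.0999]]
((476.64361572265625, -330.67669677734375), (89.99806213378906, 85.22711181640625), 85.6003189086914)
```

View pics/w15.png

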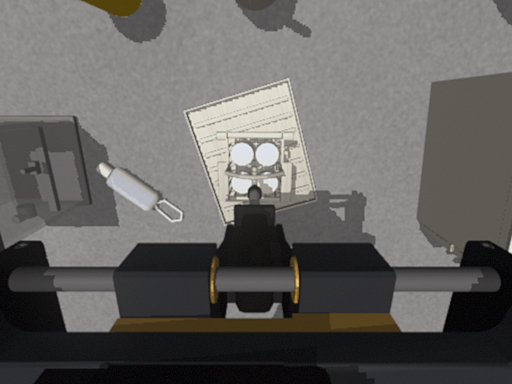

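The basket is over the tray at pixel (253,170), its centre within 1 mm of the tray's. I lower it gently.

Call:
{"method": "move_arm", "body": {"series": [[0,0,0.004,0],[0,0,0.01,0],[0,0,0.016,0],[0,0,0.021,0],[0,0,0.025,0],[0,0,0.028,0],[0,0,0.029,0],[0,0,0.029,0]]}}

```text
time: 23.85
ee_pos: [0.4657, -0.3285, 0.2145]
eef_rot: [0.999, -0.04, -0.0, 0.0]
ft_force: [-0.7, 0.0, -5.6]
width: 0.0175
```

Call:
{"method": "move_arm", "body": {"series": [[0,0,0.0005,0],[0,0,0.001,0],[0,0,0.0015,0],[0,0,0.002,0],[0,0,0.002,0]]}}

```text
time: 24.35
ee_pos: [0.4657, -0.3285, 0.2125]
eef_rot: [0.999, -0.04, -0.0, 0.0]
ft_force: [0.5, 0.2, -5.9]
width: 0.0174
```

Call:
{"method": "move_arm", "body": {"series": [[0,0,0.0005,0],[0,0,0.001,0],[0,0,0.0015,0],[0,0,0.002,0],[0,0,0.002,0]]}}

```text
time: 24.85
ee_pos: [0.4658, -0.3287, 0.2107]
eef_rot: [0.999, -0.04, 0.0, 0.0]
ft_force: [0.1, -1.1, -4.7]
width: 0.0176
```

Call:
{"method": "move_arm", "body": {"series": [[0,0,0.0005,0],[0,0,0.001,0],[0,0,0.0015,0],[0,0,0.002,0],[0,0,0.002,0]]}}

```text
time: 25.35
ee_pos: [0.4659, -0.3284, 0.2087]
eef_rot: [0.999, -0.04, 0.0, -0.0]
ft_force: [-0.3, -0.2, -1.5]
width: 0.0178
```

Landed: the load is back to the hook's own weight. I lower 20 mm to free the J, staying 10 mm above the caps.

Call:
{"method": "move_arm", "body": {"series": [[0,0,0.004,0],[0,0,0.009,0],[0,0,0.014,0],[0,0,0.018,0],[0,0,0.02,0],[0,0,0.02,0],[0,0,0.02,0]]}}

```text
time: 26.05
ee_pos: [0.4658, -0.3285, 0.1887]
eef_rot: [0.999, -0.04, 0.0, 0.0]
ft_force: [0.5, -0.3, -1.1]
width: 0.0178
```

```bash
python3 - <<'E'
from h import *
snap('wrist','w16')
rel([]); print(read_state()['torque'])
z=load('w16');W=cloud(z);ok=z['d']>0
a=np.radians(-4.55);u=np.array([np.cos(a),np.sin(a)]);v=np.array([-u[1],u[0]])
d=W[...,:2]-np.array([.4767,-.3301]);X=d@u*1000;Y=d@v*1000;Z=W[...,2]*1000
for n,m in (('fl',(Z>44)&(Z<56)&(abs(X)<46)&(abs(Y)>34)&(abs(Y)<50)),('barL',(Z>75)&(Z<100)&(abs(X)<12)&(Y>5)&(Y<16)),('barR',(Z>75)&(Z<100)&(abs(X)<12)&(Y<-5)&(Y>-16)),('prong',(Z>60)&(Z<110)&(abs(Y)<4)&(X>4)&(X<20)),('caps',(Z>48)&(Z<58)&(abs(abs(X)-15)<8)&(abs(abs(Y)-13)<8))):
    m&=ok
    if m.sum(): print(n,m.sum(),'X',np.percentile(X[m],[2,50,98]).round(1),'Y',np.percentile(Y[m],[2,50,98]).round(1),'Z',np.percentile(Z[m],[2,50,98]).round(1))
crop('w16',180,60,330,230,4,'w16c')
E
```

```text
t 26.1 p [ 0.4659 -0.3286  0.1888] yaw -4.54 tilt [ 3.e-04 -2.e-04 -1.e+00] F [ 0.22  0.91 -1.34] w 0.0178
[ 0.00487356  0.03182611 -0.03361161]
fl 977 X [-40.9 -10.4  41.7] Y [-46.1 -35.6  42.5] Z [46.9 48.5 50.1]
barL 71 X [-10.2   0.1   2.6] Y [ 5.   8.1 15.2] Z [83.9 87.6 97.7]
barR 73 X [-11.    0.1   2.6] Y [-15.7  -8.7  -5.6] Z [85.7 88.5 98.3]
prong 44 X [ 4.1 11.  13.4] Y [-3.  -0.3  2.3] Z [63.8 76.8 80. ]
caps 632 X [-22.6  11.   22.3] Y [-20.5   5.7  20.4] Z [49.1 50.6 51.9]
```

View pics/w16c.png

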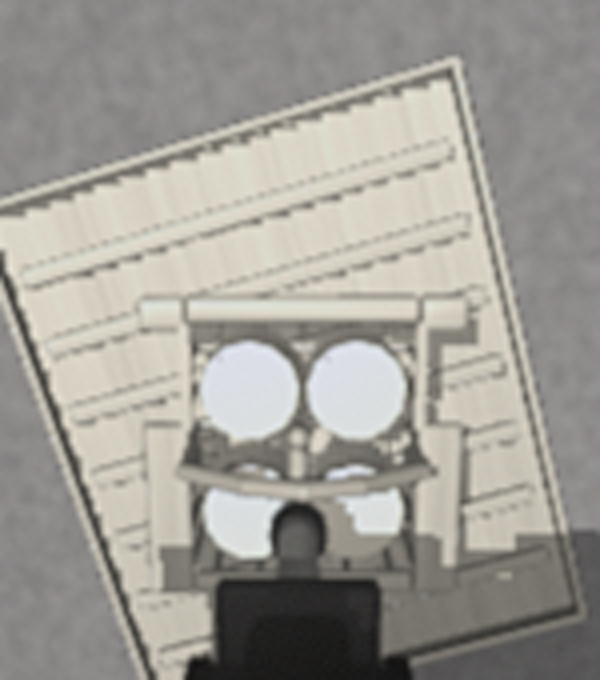

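The basket stands level (flange z about 48.5 all round). The prong tip is at 80 mm, below the bar. I withdraw toward −x.

Call:
{"method": "move_arm", "body": {"series": [[-0.004,0,0,0],[-0.009,0,0,0],[-0.014,0,0,0],[-0.019,0,0,0],[-0.024,0,0,0],[-0.027,0,0,0],[-0.027,0,0,0]]}}

```text
time: 26.8
ee_pos: [0.4384, -0.3265, 0.1887]
eef_rot: [0.999, -0.04, 0.0, 0.0]
ft_force: [-0.4, 0.2, -1.4]
width: 0.0176
```

```bash
python3 - <<'E'
from h import *
snap('wrist','w17')
rel([])
crop('w17',180,60,330,230,4,'w17c')
z=load('w17');W=cloud(z);ok=z['d']>0
m=ok&(W[...,2]>.044)&(W[...,2]<.054)&(np.hypot(W[...,0]-.477,W[...,1]+.33)<.07)
print(cv2.minAreaRect((W[m][:,:2]*1000).astype(np.float32)))
E
```

```text
t 26.85 p [ 0.4387 -0.3265  0.1887] yaw -4.55 tilt [ 2.e-04 -2.e-04 -1.e+00] F [ 0.09  0.2  -1.88] w 0.0179
((476.5129089355469, -331.79974365234375), (90.24567413330078, 85.95081329345703), 85.49292755126953)
```

View pics/w17c.png

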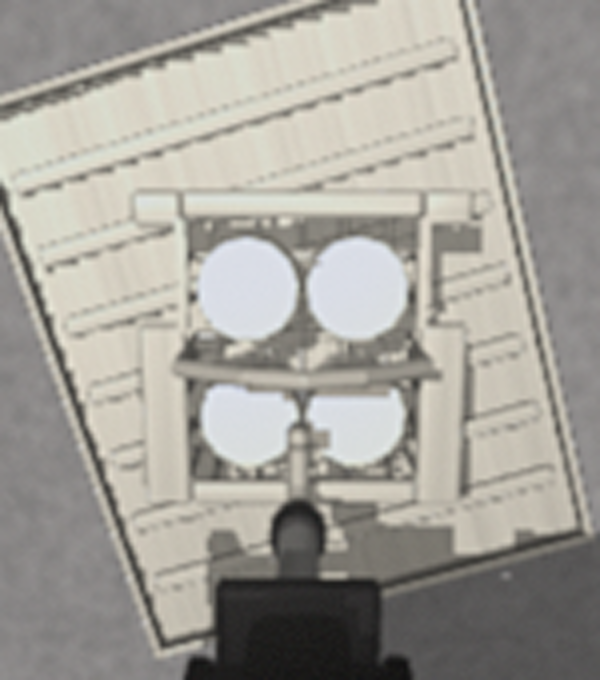

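```bash
python3 - <<'E'
from h import *
rel([[.4387,-.3265,.36],[.45,0,.36],[.4048,.3383,.36]])
E
```

```text
t 26.85 p [ 0.4387 -0.3265  0.1887] yaw -4.55 tilt [ 2.e-04 -2.e-04 -1.e+00] F [ 0.09  0.2  -1.88] w 0.0179
[0.4387, -0.3265, 0.36] [ 0.000e+00  1.000e-04 -1.713e-01]
[0.45, 0, 0.36] [-0.0146 -0.3263 -0.1714]
[0.4048, 0.3383, 0.36] [-0.0865 -0.6599 -0.1715]
```

Call:
{"method": "move_arm", "body": {"series": [[-0.002,0,-0.01,0],[-0.003,0,-0.03,0],[-0.003,0,-0.06,0],[-0.003,0,-0.1,0],[-0.003,0,-0.14,0],[-0.003,0,-0.171,0],[-0.003,0,-0.171,0]]}}

```text
time: 27.55
ee_pos: [0.4371, -0.3267, 0.3651]
eef_rot: [0.999, -0.039, 0.003, 0.002]
ft_force: [0.6, -0.1, -0.9]
width: 0.0176
```

Call:
{"method": "move_arm", "body": {"series": [[0,-0.02,0,0],[-0.002,-0.055,0,0],[-0.004,-0.095,0,0],[-0.006,-0.135,0,0],[-0.007,-0.175,0,0],[-0.008,-0.215,0,0],[-0.009,-0.255,0,0],[-0.01,-0.295,0,0],[-0.015,-0.335,0,0],[-0.024,-0.375,0,0],[-0.032,-0.415,0,0],[-0.04,-0.455,0,0],[-0.048,-0.495,0,0],[-0.056,-0.535,0,0],[-0.064,-0.575,0,0],[-0.073,-0.61,0,0],[-0.08,-0.64,0,0],[-0.084,-0.66,0,0],[-0.084,-0.66,0,0],[-0.084,-0.66,0,0]]}}

```text
time: 29.55
ee_pos: [0.4041, 0.3383, 0.3591]
eef_rot: [0.999, -0.039, -0.0, 0.0]
ft_force: [0.1, -0.3, -0.7]
width: 0.0177
```

```bash
python3 - <<'E'
from h import *
snap('top','t5');snap('wrist','w18')
rel([[.4048,.3383,.36],[.4048,.3383,.1925],[.486,.3315,.1925]])
z=load('w18');W=cloud(z);ok=z['d']>0
m=ok&(W[...,2]>.145)&(W[...,2]<.162)&(np.hypot(W[...,0]-.507,W[...,1]-.329)<.07)
print(cv2.minAreaRect((W[m][:,:2]*1000).astype(np.float32)))
E
```

```text
t 29.65 p [0.4048 0.3374 0.3594] yaw -4.62 tilt [ 1.e-04 -8.e-04 -1.e+00] F [ 0.23  0.24 -1.09] w 0.0175
[0.4048, 0.3383, 0.36] [-0.0001 -0.0009 -0.0006]
[0.4048, 0.3383, 0.1925] [-1.000e-04 -1.100e-03  1.669e-01]
[0.486, 0.3315, 0.1925] [ 0.0814 -0.0008  0.1669]
((505.033447265625, 328.09136962890625), (59.98408889770508, 78.39617919921875), 85.89598083496094)
```

View pics/w18.png

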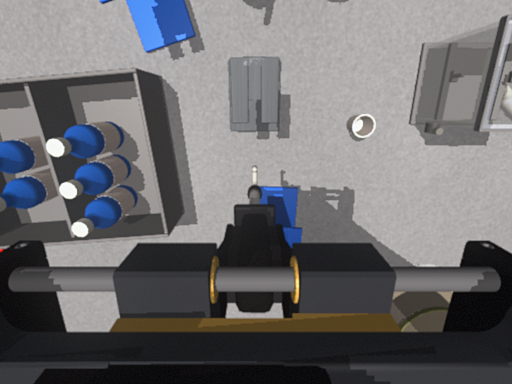

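View pics/t5.png

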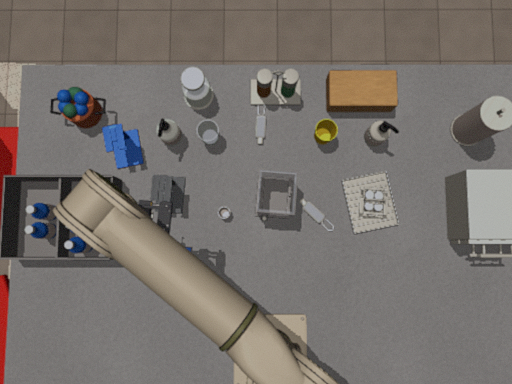

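Call:
{"method": "move_arm", "body": {"series": [[0,-0.001,0.02,0],[0,-0.001,0.05,0],[0,-0.001,0.085,0],[0,-0.001,0.12,0],[0,-0.001,0.145,0],[0,-0.001,0.16,0],[0,-0.001,0.167,0],[0,-0.001,0.167,0],[0,-0.001,0.167,0]]}}

```text
time: 30.55
ee_pos: [0.4049, 0.3398, 0.1937]
eef_rot: [0.999, -0.04, 0.001, -0.0]
ft_force: [-0.2, 0.3, -1.3]
width: 0.0175
```

```bash
python3 - <<'E'
from h import *
rel([[.486,.3315,.1925]])
E
```

```text
t 30.55 p [0.4049 0.3398 0.1937] yaw -4.55 tilt [ 1.5e-03  9.0e-04 -1.0e+00] F [-0.19  0.26 -1.28] w 0.0175
[0.486, 0.3315, 0.1925] [0.0815 0.0019 0.0013]
```

Call:
{"method": "move_arm", "body": {"series": [[0.01,0.0015,0,0],[0.025,0.0015,0,0],[0.035,0.0015,0,0],[0.04,0.0015,0,0],[0.04,0.0015,0,0]]}}

```text
time: 31.05
ee_pos: [0.445, 0.3345, 0.1922]
eef_rot: [0.999, -0.04, -0.0, -0.0]
ft_force: [-0.4, -0.2, -1.2]
width: 0.0176
```

```bash
python3 - <<'E'
from h import *
snap('wrist','w19')
rel([[.486,.3315,.1925]])
crop('w19',190,60,320,220,4,'w19c')
z=load('w19');W=cloud(z);ok=z['d']>0
m=ok&(W[...,2]>.145)&(W[...,2]<.160)&(W[...,0]>.466)&(np.hypot(W[...,0]-.507,W[...,1]-.329)<.07)
b=cv2.minAreaRect((W[m][:,:2]*1000).astype(np.float32));print(b)
E
```

```text
t 31.1 p [0.4443 0.3348 0.1923] yaw -4.55 tilt [-8.e-04  2.e-04 -1.e+00] F [-0.13  0.41 -1.28] w 0.0175
[0.486, 0.3315, 0.1925] [ 0.0419  0.     -0.0002]
((504.8124694824219, 328.41595458984375), (60.2108039855957, 78.82601165771484), 86.09009552001953)
```

View pics/w19c.png

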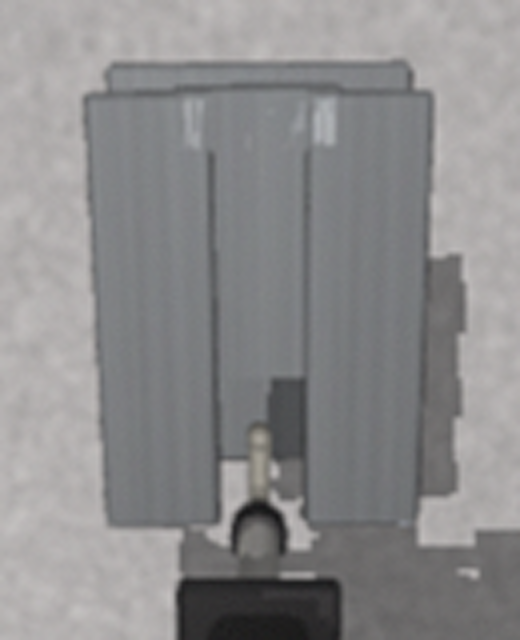

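The tube (crop (260,525)) is centred in the notch mouth (218–305). I slide in.

Call:
{"method": "move_arm", "body": {"series": [[0.006,0,0,0],[0.014,0,0,0],[0.022,0,0,0],[0.03,0,0,0],[0.036,0,0,0],[0.04,0,0,0],[0.0415,0,0,0],[0.0415,0,0,0]]}}

```text
time: 31.9
ee_pos: [0.4855, 0.3315, 0.1925]
eef_rot: [0.999, -0.04, -0.0, 0.0]
ft_force: [0.2, 0.1, -1.0]
width: 0.0172
```

Call:
{"method": "move_arm", "body": {"series": [[0,0,0.003,0],[0,0,0.006,0],[0,0,0.008,0],[0,0,0.009,0],[0,0,0.009,0]]}}

```text
time: 32.4
ee_pos: [0.4854, 0.3314, 0.1833]
eef_rot: [0.999, -0.04, -0.0, 0.0]
ft_force: [0.6, 0.2, -0.4]
width: 0.0174
```

Call:
{"method": "move_arm", "body": {"series": [[0,0,0.0005,0],[0,0,0.001,0],[0,0,0.0015,0],[0,0,0.0015,0]]}}

```text
time: 32.8
ee_pos: [0.4855, 0.3314, 0.182]
eef_rot: [0.999, -0.04, -0.0, 0.0]
ft_force: [0.1, -0.3, -1.1]
width: 0.0174
```

```bash
python3 - <<'E'
from h import *
rel([[.486,.3315,.1815]]); print(read_state()['torque'])
E
```

```text
t 32.8 p [0.4855 0.3314 0.182 ] yaw -4.54 tilt [-0.e+00 -1.e-04 -1.e+00] F [ 0.09 -0.28 -1.06] w 0.0174
[0.486, 0.3315, 0.1815] [ 0.0005 -0.0001  0.0005]
[-0.0033236   0.05525234 -0.06648983]
```

Call:
{"method": "move_arm", "body": {"series": [[0,0,0.0005,0],[0,0,0.001,0],[0,0,0.001,0],[0,0,0.001,0]]}}

```text
time: 33.2
ee_pos: [0.4856, 0.3315, 0.1814]
eef_rot: [0.999, -0.04, 0.0, 0.0]
ft_force: [-1.4, -1.3, 5.2]
width: 0.0179
```

```bash
python3 - <<'E'
from h import *
rel([]); print(read_state()['torque'])
E
```

```text
t 33.2 p [0.4856 0.3315 0.1814] yaw -4.53 tilt [ 4.e-04 -1.e-04 -1.e+00] F [-1.4  -1.27  5.23] w 0.0179
[-0.43226418  0.54108987  0.00109484]
```

The collar is seated with light contact (about 6 N). I ease off and release.

Call:
{"method": "move_arm", "body": {"series": [[0,0,-0.0005,0],[0,0,-0.0005,0]]}}

```text
time: 33.4
ee_pos: [0.4856, 0.3315, 0.1814]
eef_rot: [0.999, -0.04, 0.0, -0.0]
ft_force: [-0.3, -0.8, 0.5]
width: 0.0179
```

Call:
{"method": "move_arm", "body": {"series": [[0,0,0,0],[0,0,0,0],[0,0,0,0],[0,0,0,0],[0,0,0,0],[0,0,0,0],[0,0,0,0],[0,0,0,0]], "claw": 1, "newtons": 10}}

```text
time: 34.2
ee_pos: [0.4855, 0.3315, 0.1815]
eef_rot: [0.999, -0.04, 0.0, 0.0]
ft_force: [0.4, -0.1, 1.2]
width: 0.0737
```

```bash
python3 - <<'E'
from h import *
rel([])
E
```

```text
t 34.2 p [0.4855 0.3315 0.1815] yaw -4.54 tilt [ 0.e+00 -1.e-04 -1.e+00] F [ 0.39 -0.06  1.18] w 0.0737
```

Call:
{"method": "move_arm", "body": {"series": [[0,0,-0.01,0],[0,0,-0.03,0],[0,0,-0.06,0],[0,0,-0.1,0],[-0.02,0,-0.14,0],[-0.05,0,-0.17,0],[-0.07,0,-0.178,0],[-0.07,0,-0.178,0],[-0.07,0,-0.178,0]]}}

```text
time: 35.1
ee_pos: [0.416, 0.3368, 0.36]
eef_rot: [0.999, -0.04, 0.001, 0.0]
ft_force: [0.7, -0.6, -0.6]
width: 0.0868
```

```bash
python3 - <<'E'
from h import *
rel([])
snap('wrist','w20');snap('scene','s6');snap('top','t6')
z=load('w20');W=cloud(z);ok=z['d']>0
def rect(W,ok,lo,hi,x,y,r):
    m=ok&(W[...,2]>lo)&(W[...,2]<hi)&(np.hypot(W[...,0]-x,W[...,1]-y)<r)
    b=cv2.minAreaRect((W[m][:,:2]*1000).astype(np.float32)); print(lo,hi,m.sum(),np.round(b[0],1),np.round(b[1],1),round(b[2],1),np.median(W[m],0).round(4))
rect(W,ok,.145,.159,.507,.329,.1)
rect(W,ok,.232,.25,.4885,.331,.05)
for f in('t6','s6'):
    z=load(f);W=cloud(z);rect(W,z['d']>0,.044,.058,.477,-.33,.08)
crop('s6',120,90,360,310,3,'s6c')
# tank/bystander change
a=cv2.imread('pics/top0.png').astype(int);b=cv2.imread('pics/t6.png').astype(int)
d=(abs(a-b).max(2)>40).astype(np.uint8); d=cv2.morphologyEx(d,cv2.MORPH_OPEN,np.ones((2,2)))
n,l,s,c=cv2.connectedComponentsWithStats(d)
print([(s[i].tolist()) for i in range(1,n) if s[i][4]>12])
E
```

```text
t 35.1 p [0.416  0.3368 0.36  ] yaw -4.54 tilt [ 1.4e-03 -4.0e-04 -1.0e+00] F [ 0.73 -0.62 -0.58] w 0.0868
0.145 0.159 2490 [504.9 328.1] [59.9 77.8] 86.0 [0.5136 0.3263 0.1536]
0.232 0.25 378 [486.1 330.2] [17.3 20.7] 85.4 [0.4864 0.3302 0.237 ]
0.044 0.058 478 [ 477.  -331.5] [89.8 86. ] 85.8 [ 0.4695 -0.3306  0.0515]
0.044 0.058 338 [ 479.1 -327.3] [92.6 87.3] 84.0 [ 0.4774 -0.3213  0.0479]
[[60, 167, 283, 217, 10603], [268, 184, 21, 10, 159], [263, 191, 4, 10, 24], [362, 193, 12, 11, 36], [267, 195, 9, 9, 58], [287, 197, 3, 11, 29], [276, 198, 9, 7, 45], [380, 202, 6, 3, 16], [267, 204, 7, 4, 18], [279, 206, 6, 4, 16], [364, 207, 5, 6, 15], [371, 210, 6, 3, 15], [394, 313, 118, 71, 2939], [293, 343, 7, 7, 29], [235, 358, 11, 13, 36], [348, 380, 25, 4, 78]]
```

View pics/s6c.png

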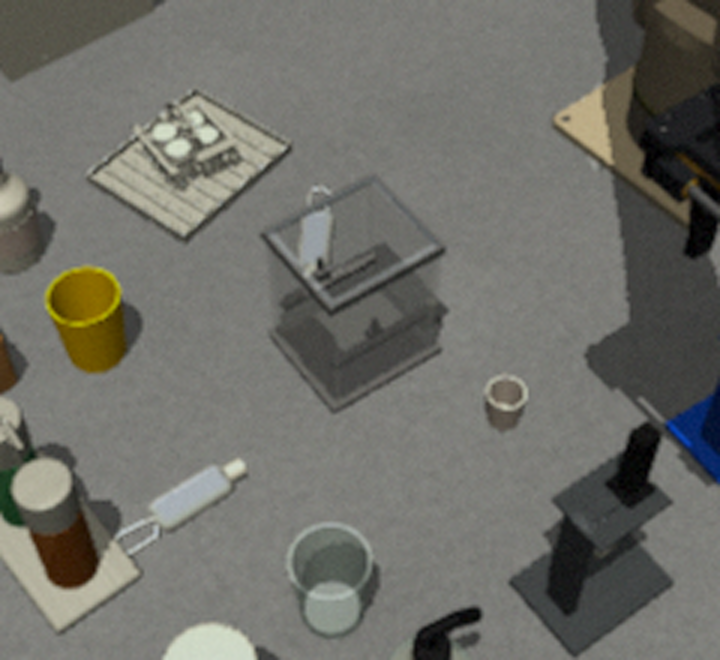

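View pics/w20.png

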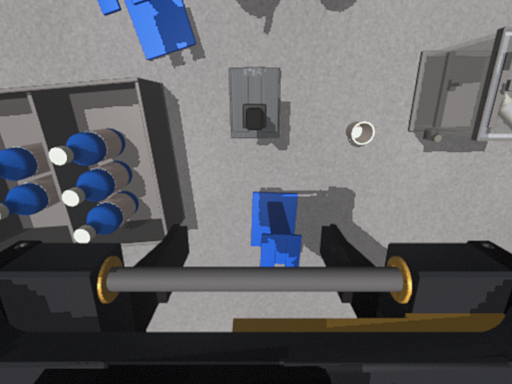

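The basket stands on the middle of the tray (crop (185,140)). The hook hangs in the grey stand (crop (640,465)), the tank is empty and the bystanders are where they were. The gripper is free of everything, so I hand in.

```bash
python3 - <<'E'
from h import *
r.close_job(); print(read_state()['time'])
E
```

```text
the job is handed in; nothing more can be done
the job is handed in; nothing more can be done
```

The basket now stands upright on the middle of the drip tray and the hook hangs back in its grey stand. I handed the job in a little after 35 s on the robot's clock, against the 72 s limit.

- **Hook:** I took it from the grey stand and found the length by camera depth, with the saddle about 98 mm below the collar. Feeling for the bail put the saddle 3–4 mm nearer the collar, a small disagreement.
- **Basket out:** I lifted the load about 2 mm off the runners and slid it to tank −x until the wall was felt. There was under 1 N of side force, but the moment jumped by about 0.3 N·m. I then backed off, centred it and lifted it clear of the lugs. It hung about 2° tilted and about 3 mm off centre towards one wall, so it may have brushed that wall lightly; no side force above noise was seen.
- **Set down:** I lowered it onto the tray in 0.5 mm steps until only the hook's own weight showed.

**Last checks:**
- **Basket position:** the wrist and top views put it within 2 mm of the tray's centre. The coarser scene view said about 4 mm.
- **Basket level:** the flange was level when the basket was set down. It sits about 16° turned relative to the tray, since I did not align it.
- **Hook:** the handle reads within 1–2 mm of where it started. Seating the collar took about 5–6 N of contact before I eased off.
- **Everything else:** the only change seen on the table was the basket's move; the arm hid part of the table from the top camera.

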